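Stow the timer gear and pointer flag in the parts drawer

ROBOT

A 7-joint arm with a two-finger parallel gripper is mounted at the origin on the work surface. World frame = base frame: x ahead of the robot, y to its left, z up, the work surface at z = 0. Lengths are in mm, angles in rad, forces in N, time in s.
With the tool pointing down it reaches from about 400 to 875 mm from the base axis. Payload 4.4 kg.
Tool frame: the origin (TCP) lies at the very end of the fingers, on their centre line; the grasp point (between the pads) lies 19 mm behind it; y points along the fingers, x is the direction in which the jaws open and shut, and the axes are right-handed (so a half turn about y gives the same grasp; the last joint's range is limited). The gripper opens to 85 mm and grips with 20 to 120 N. Pads are 22 mm wide; open, the fingers measure 114 mm over their backs; the gripper's body (76 mm by 85 mm) begins 54 mm behind the grasp point. The pads swing forward as they close: fully open they stand 13 mm farther back than shut.
Start: joints at [-1.273, 0.628, 0.038, 1.517, -0.027, 0.996, -0.02], TCP at [231.266, 607.482, 231.313] pointing down, gripper open.
Joint ranges: [-3.06, 3.06], [-0.37, 2.12], [-1.25, 1.32], [0.18, 2.47], [-1.1, 4.24], [0.23, 1.98], [-2.94, 2.94]. Speed limits (rad/s): [2.57, 2.57, 3.14, 3.14, 3.14, 3.14, 3.14].

INTERFACE

Orientations are given as [roll, pitch, yaw] about the fixed x, y, z axes, in that order (R = Rz(yaw) Ry(pitch) Rx(roll)).
In Python, from cell import readout, eyes, finish_job gives the robot as it stands. The module is installed in compiled form; this text tells all that it offers.
- The arm moves only by the tool apply_moves, never from a script. Its argument "commands" is a list that holds one entry, the list of rows, each a list of 6 numbers: the shift along the tool's x, y, z in units of 0.04 m (1.0 is 0.04 m), then the turn, a rotation vector about the tool's x, y, z in units of 5 degrees (1.0 is 5 degrees). A call has 1 to 8 rows; each row shifts and turns the pose as measured when the row begins, along the tool's axes as they then stand; what a row does not reach is not made up. A row lasts 1/12 s, in which the tool goes at most 41.7 mm and 7.16 degrees, less where a joint would pass 70% of its speed; a pose out of reach is approached as far as the arm can. A call with a number of a shift or a turn outside -1 to 1 is refused whole. A call with a gripper value outside its range is refused whole. "claw" is the finger opening in mm, from 0 to 85.4, set as the call begins (left out, the last holds). The fingers move at their own pace and stop on an object; the grip force is fixed at half the most. Time passes only in rows, so rows that do not move let the fingers close. It gives the time, the measured TCP pose, the force and the opening at its end, in the units of the state.
- readout.read_state(): the state, without advancing time (a new reading comes with each control period).
- eyes.get_image(name): name is "scene" or "side" or "wrist"; returns a dict with "image" (420x560x3 uint8, red, green, blue), "mtx" (3x3 intrinsics, pixels), "k1" (the pictures are not rectified: a ray, as slopes to the right and down, at radius r is drawn at 1 + k1 r^2 times it, then the intrinsics apply), "rvec" (rotation vector, rad) and "tvec" (3), from world to camera coordinates, as OpenCV has them. Camera axes: x right, y down, z forward; pixel columns grow to the right and rows downward; lengths in mm; the calibration is good to about 2 mm. A picture is of the moment at which its call begins. There is no depth.
- finish_job(): hands the job in, once; it reports no verdict.
The state is a dict: "clock": time; "qpos": joint angles; "qd": joint speeds; "tau": joint torques, N m; "eef_pos": TCP position; "tool_rot": TCP orientation; "force": force on the tool from outside, world axes, zero at the start; "torque": the same for the moment, N m; "width": finger opening in mm.
Only numpy, scipy, OpenCV 4.12 (cv2) and the standard library are available. Lean on these libraries where they do the work, as an engineer would, in place of code of your own. Each camera call takes 0.05 s, during which the arm holds its last target. There are 200 camera calls.

TASK

Put the loose meter parts away: slide the yellow rear door of the parts cabinet all the way behind its blue neighbour, pull the right-hand drawer out to its stop, then set the timer gear down flat in its left compartment and the green pointer flag flat in its right compartment, without dropping them. Leave the door open and the drawer fully out, with the blue door, the left drawer and everything else on the bench undisturbed.

Things in the scene. Friction and masses are not known exactly. Their poses are not given: they have to be found in the camera images.
- cabinet: low grey parts cabinet 460 mm wide (y), x from -190 to +126 mm of its origin (on the bench under it), roof 102 mm high. Own -x: front, towards the robot; +y: left. Two white-fronted drawers side by side, fronts at x -108 mm when shut; the roof ends there. Ahead lies a well open at the top, closed in front by two upright sliding doors on a double track; end cheeks 76 mm high.
- rear_door (a joint): yellow bypass door on the rear track, in front of the right-hand drawer, 223 mm wide, 6 mm thick, top edge 80 mm above the bench, slides sideways with about 2 N. Value in m: 0 = shut (covering the right drawer), 0.215 = its stop, fully behind the blue door (moved towards the cabinet's +y).
- rear_door_tab (a point): middle of the steel grip tab that stands up from the yellow door's top edge: 30 mm long along the door, 8 mm thick, rising from 80 to 116 mm above the bench; this point is 100 mm above the bench. Moves with the door.
- front_door (a joint): blue bypass door on the front track (16 mm nearer the robot than the yellow one), in front of the left-hand drawer, same size, same sort of tab near its left end. Value in m, 0 = where it stands at the start, growing towards the cabinet's -y. Leave it where it is.
- right_drawer (a joint): right-hand drawer, in m: 0 = shut, 0.15 = out (to the cabinet's -x) at its stop; 2 to 4 N moves it. A divider from front to back, 24 mm above the floor, parts two compartments, left and right, each 91 mm wide and 190 mm long; outer walls 48 mm above the floor, front panel up to 94 mm above the bench. When out, its front 140 mm are open from above.
- left_drawer (a joint): left-hand drawer, the same; stays shut (0).
- right_drawer_handle (a point): middle of the right drawer's bar handle: round steel bar 10 mm thick, 90 mm long along the cabinet's y, its centre line 42 mm in front of the drawer front and 68 mm above the bench, held by a post 40 mm either side of the middle. Can be pinched from above; with the yellow door shut there are only 7 mm between bar and door.
- right_drawer_left_bay (a point): point on the floor of the right drawer's left compartment (20 mm above the bench), midway across it and 70 mm behind the drawer's front panel; moves with the drawer. Axes as the cabinet's. The slid-aside doors' edges (80 mm high) then stand about 60 mm to its left: room for a gripper that closes front to back.
- right_drawer_right_bay (a point): the same point of the right compartment.
- gear_center (a point): cast iron timer gear lying flat: toothed disc 64 mm across and 12 mm thick with an upright round hub 24 mm across, 45 mm high in all, 350 g or so. This point: on its axis, half-way up (22.5 mm above its underside). Grip it by the hub.
- gear: the same gear; origin at the centre of its underside.
- flag_center (a point): green enamel pointer flag lying flat: plate 70 mm long (its x), 40 mm wide (y), 5 mm thick, with an upright rib on its middle, 34 mm long (x), 10 mm thick (y), its top 30 mm above the plate's underside, 70 g or so. This point: its middle, 15 mm above its underside. Grip it across the rib.
- flag: the same flag; origin at the centre of its underside.
- dome: dented chrome meter dome, 150 mm across, 105 mm high, on the bench to the left. Origin: centre of its underside. Leave alone.
- faceplate_a: brass coin-slot faceplate lying flat, 100 x 60 x 6 mm, on the bench in front of the cabinet. Origin: centre of its underside. Leave alone.
- faceplate_b: a second, identical brass faceplate lying flat on the bench to the left. Leave alone.
- screwdriver: screwdriver lying on the bench to the right of the cabinet. Leave alone.
- screw_jar: small jar, 56 mm across, 70 mm high, standing on the left half of the cabinet's roof. Origin: centre of its underside. Leave alone.
- oil_can: can, 60 mm across, 120 mm high, right of the cabinet. Origin: centre of its underside. Leave alone.
- coin_cup: open steel cup, 70 mm across, 70 mm high, on the bench at the right. Origin: centre of its underside. Leave alone.
Mind the look-alikes: they are no part of the job. There is more than one size of the flag; the job needs the smallest. There is more than one size of the gear; the job needs the smallest.

How it is judged (in metres and radians):
On the way, in this order (a step that is already met when the one before it is completed fails the run):
1. the yellow door is fully behind the blue door (value of joint rear_door above 0.2 m), for 0.2 s.
2. the right drawer is out to its stop (value of joint rear_door above 0.2 m and value of joint right_drawer above 0.143 m), for 0.2 s.
At the end, for the whole second after the job is handed in: Yellow door at least 200 of 215 mm along, right drawer at least 143 of 150 mm out; gear flat (0.12 rad) on the floor of its left compartment, flag flat in the right one, both at rest; blue door within 15 mm and left drawer within 10 mm of shut (all of step 2 and x of gear_center in the frame of right_drawer_left_bay between -0.06 and 0.12 m and y of gear_center in the frame of right_drawer_left_bay between -0.042 and 0.042 m and z of gear_center in the frame of right_drawer_left_bay between 0.017 and 0.028 m and angle between each of gear_center, flag_center's own z axis and vertical below 0.12 rad and x of flag_center in the frame of right_drawer_right_bay between -0.06 and 0.12 m and y of flag_center in the frame of right_drawer_right_bay between -0.042 and 0.042 m and z of flag_center in the frame of right_drawer_right_bay between 0.01 and 0.02 m and linear speed of each of gear, flag below 0.02 m/s and value of joint front_door below 0.015 m and value of joint left_drawer below 0.01 m); the robot touches nothing.
It fails at once if the right drawer pulled (over 15 mm) before the yellow door is out of its way (190 mm) (value of joint right_drawer above 0.015 m and value of joint rear_door below 0.19 m).
It fails at once if the blue door or the left drawer moved over 25 mm (value of joint any of front_door, left_drawer above 0.025 m).
It fails at once if the gear or the flag dropped (falling free faster than 0.7 m/s) ((linear speed of gear above 0.7 m/s and contact force between the fingers and gear below 0.05 N) or (linear speed of flag above 0.7 m/s and contact force between the fingers and flag below 0.05 N)).
It fails at once if another thing on the bench or on the cabinet moved over 25 mm (distance of any of dome, faceplate_a, faceplate_b, screwdriver, screw_jar, oil_can, coin_cup from where it was at the start of the episode above 0.025 m).
It also fails if it takes over 70 s, if anything falls off the work surface, if the arm or the gripper's body presses on something with over 40 N, if the wrist force passes 120 N, or if a joint passes its speed limit or range.

## Working session

There is one attempt and no reset: what is moved stays moved. The work goes in short steps, Python scripts to look and compute and a tool call to move; the robot and the scene stay as the last step left them, time stands still between calls to the robot, and variables do not carry over. Pictures are saved under pics/ and viewed, about 8 in all and at most 12, crops included, and the job is handed in when it is done.

Besides the shell and the picture viewer there is one more tool, called after "Request:" as a command line: name --argument value ..., lists and objects as JSON in quotes. apply_moves: Moves the arm, as the interface text tells. Shifts and turns lie within -1 to 1; 1 stands for 0.04 m of shift or 5 degrees of turn. Its arguments: {"type":"object","properties":{"commands":{"type":"array"},"claw":{"type":"number"}},"required":["commands"]}

```bash
mkdir -p pics; cat > h.py <<'E'
import numpy as np, cv2
from cell import readout, eyes, finish_job
from scipy.spatial.transform import Rotation as R
def cam(n,f=None):
    d=eyes.get_image(n)
    if f: cv2.imwrite('pics/'+f,d['image'][:,:,::-1])
    d['R']=cv2.Rodrigues(np.array(d['rvec'],float))[0]; d['t']=np.array(d['tvec'],float).ravel(); d['K']=np.array(d['mtx'],float)
    return d
def ray(d,u,v):
    s=np.linalg.inv(d['K'])@[u,v,1]; x=s[:2].copy()
    for _ in range(20): x=s[:2]/(1+d['k1']*(x@x))
    return -d['R'].T@d['t'], d['R'].T@np.r_[x,1]
def onz(d,u,v,z):
    c,r=ray(d,u,v); return c+r*(z-c[2])/r[2]
def proj(d,p):
    q=d['R']@np.array(p,float)+d['t']; x=q[:2]/q[2]; x=x*(1+d['k1']*(x@x)); return (d['K']@np.r_[x,1])[:2]
def st():
    s=readout.read_state(); print({k:np.round(s[k],3) for k in('clock','eef_pos','tool_rot','force','width','qpos')}); return s
E
python3 - <<'E'
from h import *
s=st(); print(R.from_euler('xyz',s['tool_rot']).as_matrix().round(3))
for n in('scene','side','wrist'):
    d=cam(n,n+'0.png'); print(n,(-d['R'].T@d['t']).round(),d['k1'],d['K'][0,0])
E
```

```text
{'clock': np.float64(0.0), 'eef_pos': array([231.034, 606.877, 230.356]), 'tool_rot': array([-1.571,  0.002,  1.207]), 'force': array([ 0.163, -0.285, -0.071]), 'width': np.float64(85.246), 'qpos': array([-1.273,  0.629,  0.038,  1.518, -0.027,  0.996, -0.02 ])}
[[ 0.356 -0.001 -0.935]
 [ 0.935 -0.002  0.356]
 [-0.002 -1.    -0.   ]]
scene [1202.  435.  901.] -0.019251582407481066 390.3407884730842
side [ -73. -897. 1417.] -0.03003155591847487 515.997176126453
wrist [168. 632. 373.] -0.07849642995365712 351.95537388090685
```

View pics/scene0.png

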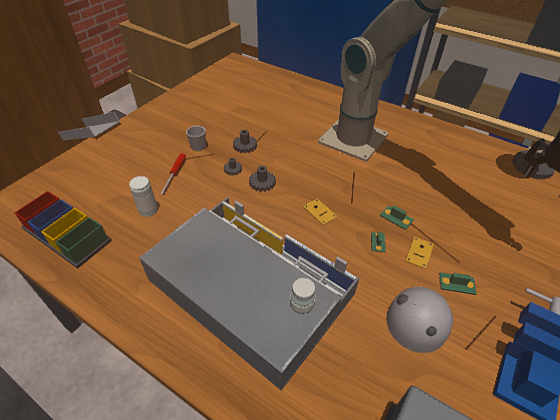

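View pics/side0.png

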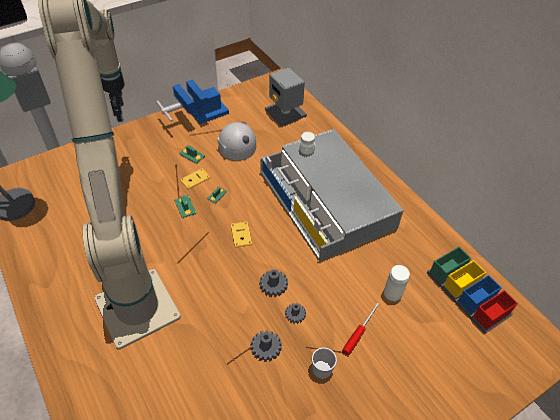

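Small gear is at scene (232,167) / side (295,313), and the small flag is at scene (378,242) / side (217,195). The yellow door's tab shows near scene (225,207). I'll zoom in on the cabinet next.

```bash
python3 - <<'E'
import cv2,numpy as np
a=cv2.imread('pics/side0.png')[125:265,250:410]; b=cv2.imread('pics/scene0.png')[190:390,135:365]
a=cv2.resize(a,None,fx=2.5*1.0,fy=2.5,interpolation=cv2.INTER_CUBIC)
b=cv2.resize(b,None,fx=1.7,fy=1.7,interpolation=cv2.INTER_CUBIC)
h=max(a.shape[0],b.shape[0]); c=np.zeros((h,a.shape[1]+b.shape[1],3),np.uint8); c[:a.shape[0],:a.shape[1]]=a; c[:b.shape[0],a.shape[1]:]=b
print(c.shape); cv2.imwrite('pics/crop1.png',c)
E
```

```text
(350, 791, 3)
```

View pics/crop1.png

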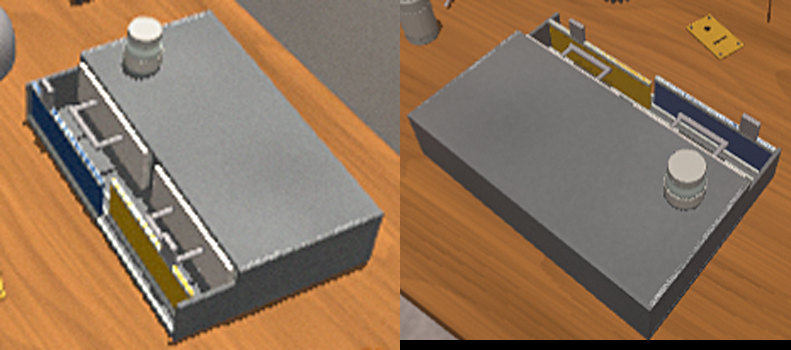

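```bash
cat >> h.py <<'E'
def img(d,f): d['image']=cv2.imread('pics/'+f)[:,:,::-1]; return d
E
python3 - <<'E'
from h import *
S=cam('side'); C=cam('scene')
sc={'BL':(333.2,129.8),'BR':(402.8,211),'FR':(346,233.8),'FL':(282.8,147)}
cc={'BR':(139.7,258.8),'BL':(282,368),'FL':(339.7,297),'FR':(206.8,209.4)}
P={}
for n in sc:
    a=onz(S,*sc[n],102);b=onz(C,*cc[n],102); P[n]=(a+b)/2; print(n,a.round(),b.round())
mod={'BL':(126,230),'BR':(126,-230),'FR':(-108,-230),'FL':(-108,230)}
A=np.array([mod[n] for n in mod],float);B=np.array([P[n][:2] for n in mod])
a0=A.mean(0);b0=B.mean(0);U,s,V=np.linalg.svd((A-a0).T@(B-b0));Rm=(U@V).T
if np.linalg.det(Rm)<0: V[-1]*=-1;Rm=(U@V).T
t=b0-Rm@a0;print('origin',t.round(1),'yaw',np.degrees(np.arctan2(Rm[1,0],Rm[0,0])).round(2),'res',(B-(A@Rm.T+t)).round(1).tolist())
print('tab top scene z116',onz(C,239.7,204,116).round(), 'in cab', (Rm.T@(onz(C,239.7,204,116)[:2]-t)).round())
for nm,D in(('side',S),('scene',C)):
    hsv=cv2.cvtColor(D['image'],cv2.COLOR_RGB2HSV)
    m=cv2.inRange(hsv,(50,60,20),(85,255,255)); n,l,st_,ce=cv2.connectedComponentsWithStats(m)
    for i in range(1,n):
        if 25<st_[i,4]<900 and 0.2<1: 
            p=onz(D,*ce[i],5); 
            if 250<p[0]<800 and abs(p[1])<500: print(nm,'green',ce[i].round(1),st_[i],p.round())
    m=cv2.inRange(hsv,(0,0,0),(180,90,85))
    n,l,st_,ce=cv2.connectedComponentsWithStats(m)
    for i in range(1,n):
        if 80<st_[i,4]<1500:
            p=onz(D,*ce[i],12)
            if 250<p[0]<800 and -500<p[1]<100: print(nm,'dark',ce[i].round(1),st_[i],p.round())
E
python3 - <<'E'
import cv2,numpy as np
a=cv2.imread('pics/side0.png');b=cv2.imread('pics/scene0.png')
def k(i,x,y): return cv2.resize(i[y-25:y+25,x-25:x+25],(380,380)[:2],interpolation=cv2.INTER_CUBIC)
c=np.vstack([np.hstack([k(a,295,313),k(a,217,195)]),np.hstack([k(b,232,167),k(b,378,242)])])
cv2.imwrite('pics/crop2.png',cv2.resize(c,(600,600)))
E
```

```text
BL [935. 272. 102.] [932. 278. 102.]
BR [ 894. -183.  102.] [ 900. -168.  102.]
FR [ 672. -161.  102.] [ 676. -140.  102.]
FL [715. 290. 102.] [719. 300. 102.]
origin [796.3  61.8] yaw -5.22 res [[-9.5, -4.4], [-3.9, 3.4], [5.9, 6.7], [7.4, -5.7]]
tab top scene z116 [618. -67. 116.] in cab [-166. -145.]
side green [216.6 194.6] [208 187  18  16 118] [428. 286.   5.]
side green [184.7 205.7] [175 196  21  22 245] [305. 297.   5.]
side dark [359.5 236. ] [ 293  211  110   51 1245] [ 757. -143.   12.]
side dark [272.8 281.3] [267 276  12  11  98] [ 406. -144.   12.]
side dark [264.9 345.1] [259 339  13  13 112] [ 272. -319.   12.]
scene green [399.  209.8] [393 206  13   9  39] [273. 297.   5.]
scene green [396.1 219.6] [380 210  33  19 180] [318. 305.   5.]
scene green [373.6 241.5] [371 233   7  18  83] [438. 282.   5.]
scene green [381.7 241.3] [378 233   7  19  89] [424. 302.   5.]
scene dark [244.1 138.1] [240 130  10  16 109] [ 253. -332.   12.]
scene dark [199.1 142.1] [188 134  18  16 127] [ 367. -456.   12.]
scene dark [244.6 146.7] [233 138  24  15 113] [ 294. -298.   12.]
scene dark [261.8 175. ] [257 167  13  16 129] [ 388. -155.   12.]
scene dark [262.2 184.7] [249 174  27  18 130] [ 427. -126.   12.]
scene dark [218.9 210.2] [212 204  12  13  90] [ 598. -171.   12.]
```

View pics/crop2.png

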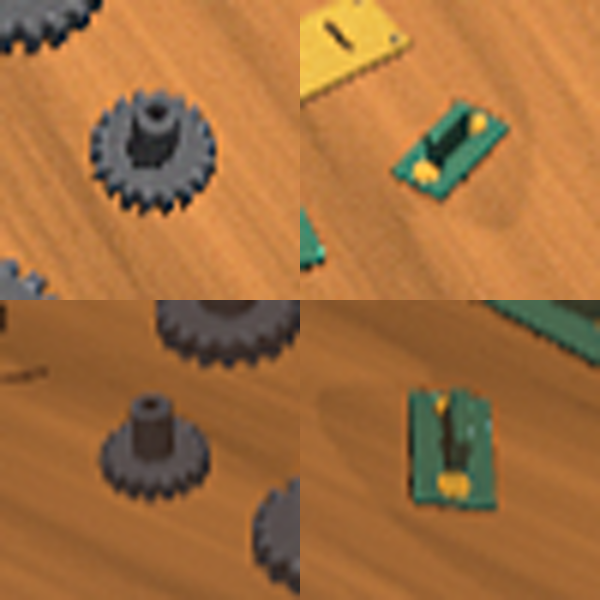

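```bash
cat >> h.py <<'E'
CAB=np.array([796.3,61.8]);CY=-5.2
def c2w(x,y):
    a=np.radians(CY); return CAB+np.array([x*np.cos(a)-y*np.sin(a),x*np.sin(a)+y*np.cos(a)])
def w2c(p):
    a=np.radians(CY); d=np.array(p[:2])-CAB; return np.array([d[0]*np.cos(a)+d[1]*np.sin(a),-d[0]*np.sin(a)+d[1]*np.cos(a)])
def plan(goal,yaw=None,step=36.,s=None,pos=None,rot=None):
    "straight rows to TCP goal, tool down with tool x at yaw(deg)"
    s=s or readout.read_state(); p=np.array(s['eef_pos'] if pos is None else pos,float); r=R.from_euler('xyz',s['tool_rot']) if rot is None else rot
    goal=np.array(goal,float)
    if yaw is None: g=r
    else:
        a=np.radians(yaw); x=np.array([np.cos(a),np.sin(a),0]);y=np.array([0,0,-1.]); g=R.from_matrix(np.c_[x,y,np.cross(x,y)])
    tot=(g*r.inv()).as_rotvec(); n=int(max(1,np.ceil(np.linalg.norm(goal-p)/step),np.ceil(np.degrees(np.linalg.norm(tot))/4.9)))
    rows=[]
    for i in range(n):
        rows.append(np.r_[r.inv().apply((goal-p)/(n-i))/40, np.degrees(r.inv().apply((g*r.inv()).as_rotvec()/(n-i)))/5].round(2))
        p=p+r.apply(rows[-1][:3]*40); r=r*R.from_rotvec(np.radians(rows[-1][3:]*5))
    print(n,'rows to',goal.round(1),yaw); 
    for k in range(0,n,8): print('[['+',\n'.join(str([float(v+0.) for v in q]).replace(' ','') for q in rows[k:k+8])+']]')
    return p,r
E
python3 - <<'E'
from h import *
S=cam('side');C=cam('scene')
print('gear hub top',onz(S,296.2,306.3,45).round(),onz(C,232.2,159.2,45).round())
print('flag',onz(S,217.3,195,5).round(),onz(C,378.5,241.8,5).round())
a,b=onz(S,192+117/6,170+187/6,5),onz(S,192+183/6,170+115/6,5);print('flag long dir',(b-a).round(),np.degrees(np.arctan2(*(b-a)[1::-1])))
a,b=onz(C,378.2,235,5),onz(C,378.8,249,5);print('scene dir',(b-a).round(),np.degrees(np.arctan2(*(b-a)[1::-1])))
w=c2w(-166,-205);print(w)
plan([*w,200],-5)
E
```

```text
gear hub top [ 409. -274.   45.] [ 408. -264.   45.]
flag [429. 283.   5.] [431. 295.   5.]
flag long dir [62. 32.  0.] 27.16770216627769
scene dir [48. 23.  0.] 25.155348315927807
[ 612.40351089 -127.3112934 ]
24 rows to [ 612.4 -127.3  200. ] -5
[[[-0.57,0.03,-0.64,0.0,0.62,0.0],
[-0.54,0.03,-0.67,0.0,0.62,0.0],
[-0.5,0.03,-0.7,0.0,0.62,0.0],
[-0.46,0.03,-0.73,0.0,0.62,0.0],
[-0.42,0.03,-0.75,0.0,0.62,0.0],
[-0.38,0.03,-0.77,0.0,0.62,0.0],
[-0.34,0.03,-0.79,0.0,0.62,0.0],
[-0.3,0.03,-0.81,0.0,0.62,0.0]]]
[[[-0.25,0.03,-0.83,0.0,0.62,0.0],
[-0.21,0.03,-0.84,0.0,0.62,0.0],
[-0.16,0.03,-0.85,0.0,0.62,0.0],
[-0.11,0.03,-0.85,0.0,0.62,0.0],
[-0.07,0.04,-0.86,0.0,0.62,0.0],
[-0.02,0.03,-0.86,0.0,0.62,0.0],
[0.03,0.04,-0.86,0.0,0.62,0.0],
[0.07,0.03,-0.86,0.0,0.61,0.0]]]
[[[0.12,0.04,-0.86,0.0,0.62,0.0],
[0.16,0.03,-0.85,0.0,0.61,0.0],
[0.21,0.04,-0.84,0.0,0.62,0.0],
[0.25,0.03,-0.82,0.0,0.61,0.0],
[0.3,0.04,-0.81,0.0,0.62,0.0],
[0.34,0.03,-0.79,0.0,0.61,0.0],
[0.38,0.04,-0.77,0.0,0.62,0.0],
[0.42,0.03,-0.76,0.01,0.61,0.0]]]
```

Request:
apply_moves --commands '[[[-0.57,0.03,-0.64,0,0.62,0],[-0.54,0.03,-0.67,0,0.62,0],[-0.5,0.03,-0.7,0,0.62,0],[-0.46,0.03,-0.73,0,0.62,0],[-0.42,0.03,-0.75,0,0.62,0],[-0.38,0.03,-0.77,0,0.62,0],[-0.34,0.03,-0.79,0,0.62,0],[-0.3,0.03,-0.81,0,0.62,0]]]' --claw 0

```text
clock: 1.02
eef_pos: [354.6, 362.9, 219.0]
tool_rot: [-1.562, -0.005, 0.772]
force: [0.1, -0.1, 0.2]
width: -0.4
```

Request:
apply_moves --commands '[[[-0.25,0.03,-0.83,0,0.62,0],[-0.21,0.03,-0.84,0,0.62,0],[-0.16,0.03,-0.85,0,0.62,0],[-0.11,0.03,-0.85,0,0.62,0],[-0.07,0.04,-0.86,0,0.62,0],[-0.02,0.03,-0.86,0,0.62,0],[0.03,0.04,-0.86,0,0.62,0],[0.07,0.03,-0.86,0,0.61,0]]]'

```text
clock: 1.68
eef_pos: [484.3, 104.9, 207.4]
tool_rot: [-1.559, -0.006, 0.32]
force: [0.9, 0.2, -1.1]
width: 0.1
```

Request:
apply_moves --commands '[[[0.12,0.04,-0.86,0,0.62,0],[0.16,0.03,-0.85,0,0.61,0],[0.21,0.04,-0.84,0,0.62,0],[0.25,0.03,-0.82,0,0.61,0],[0.3,0.04,-0.81,0,0.62,0],[0.34,0.03,-0.79,0,0.61,0],[0.38,0.04,-0.77,0,0.62,0],[0.42,0.03,-0.76,0,0.61,0]]]'

```text
clock: 2.35
eef_pos: [608.9, -156.8, 193.9]
tool_rot: [-1.555, -0.003, -0.13]
force: [0.5, 1.5, -0.7]
width: 0.2
```

```bash
python3 - <<'E'
from h import *
d=cam('wrist','w1.png');st();print((-d['R'].T@d['t']).round())
E
```

```text
{'clock': np.float64(2.4), 'eef_pos': array([ 610.941, -166.79 ,  194.105]), 'tool_rot': array([-1.563, -0.009, -0.14 ]), 'force': array([ 3.403, -7.   ,  1.29 ]), 'width': np.float64(0.126), 'qpos': array([-0.007,  0.67 ,  0.393,  1.622, -0.319,  0.905,  0.366])}
[618. -91. 337.]
```

View pics/w1.png

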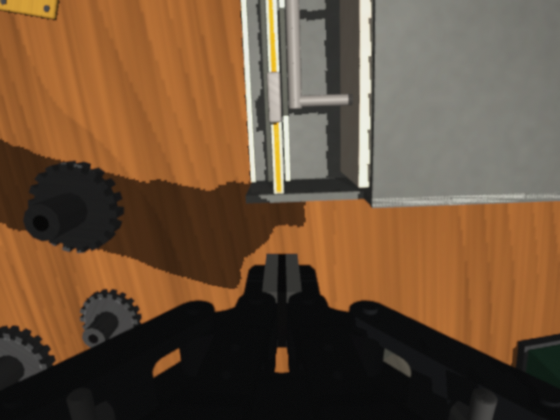

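```bash
python3 - <<'E'
from h import *
d=cam('wrist')
for n,u,v,z in[('tab R',274.5,122,116),('tab L',273,73,116),('roofFR',372,205,102),('roof F up',373,0,102),('roof R back',558,203,102),('door edgeR',278.5,191,80),('door top up',271,2,80),('handle R',295,104,73),('handle up',292,5,73),('gear hub',97,335,45)]:
    print(n,onz(d,u,v,z).round(1))
E
```

```text
tab R [ 617.1 -102.8  116. ]
tab L [620.3 -74.3 116. ]
roofFR [ 675.8 -167.6  102. ]
roof F up [687.5 -37.8 102. ]
roof R back [ 814.2 -185.7  102. ]
door edgeR [ 612.3 -153.3   80. ]
door top up [625.7 -24.7  80. ]
handle R [633.  -92.8  73. ]
handle up [639.8 -26.5  73. ]
gear hub [ 414.3 -277.7   45. ]
```

The wrist view shows the grip tab at (274, 73..122), the handle bar at x≈293, and the roof corner at (372,205). The small gear is at (107,318). The refined cabinet origin is ≈(799,50), yaw ≈ -6°. The tab measures 29 mm long against 30 expected, and its track x is -165 as it should be.

```bash
sed -i 's/^CAB=.*/CAB=np.array([799.,50.]);CY=-6./' h.py; python3 - <<'E'
from h import *
st()
p,r=plan([614,-134,96],-6)
plan([637,96,96],-6,pos=p,rot=r,step=30)
E
```

```text
{'clock': np.float64(2.45), 'eef_pos': array([ 609.264, -163.708,  193.984]), 'tool_rot': array([-1.561, -0.006, -0.137]), 'force': array([-0.359,  0.295,  0.419]), 'width': np.float64(-0.006), 'qpos': array([-0.009,  0.668,  0.391,  1.626, -0.319,  0.906,  0.367])}
3 rows to [ 614. -134.   96.] -6
[[[0.0,0.82,0.24,-0.04,-0.12,0.02],
[0.0,0.82,0.25,-0.03,-0.12,0.03],
[0.01,0.81,0.25,-0.04,-0.13,0.02]]]
8 rows to [637.  96.  96.] -6
[[[0.0,0.0,0.72,0.0,0.0,0.0],
[0.0,0.0,0.72,0.0,0.0,0.0],
[0.0,0.0,0.72,0.0,0.0,0.0],
[-0.01,0.0,0.72,0.0,0.0,0.0],
[0.0,0.0,0.72,0.0,0.0,0.0],
[-0.01,0.0,0.72,0.0,0.0,0.0],
[0.0,0.0,0.73,0.0,0.0,0.0],
[-0.01,0.0,0.72,0.0,0.0,0.0]]]
```

Request:
apply_moves --commands '[[[0,0.82,0.24,0,-0.12,0],[0,0.82,0.25,0,-0.12,0],[0,0.5,0.2,0,-0.13,0],[0,0.2,0,0,0,0],[0,0,0,0,0,0]]]'

```text
clock: 2.87
eef_pos: [615.9, -138.7, 99.1]
tool_rot: [-1.563, -0.013, -0.108]
force: [-0.8, -0.1, 0.1]
width: -0.0
```

Now push the door, stopping to check before the end.

Request:
apply_moves --commands '[[[0,0.05,0.4,0,0,0],[0,0.03,0.6,0,0,0],[0,0,0.6,0,0,0],[0,0,0.6,0,0,0],[0,0,0.6,0,0,0],[0,0,0.6,0,0,0],[0,0,0.6,0,0,0],[0,0,0.3,0,0,0]]]'

```text
clock: 3.53
eef_pos: [636.3, 20.6, 104.2]
tool_rot: [-1.579, -0.02, -0.124]
force: [-0.2, -0.7, -0.8]
width: -0.1
```

Request:
apply_moves --commands '[[[-0.06,0.1,0.4,0,0.1,0],[-0.06,0.1,0.4,0.1,0.1,0],[-0.05,0.05,0.4,0,0,0],[0,0,0.4,0,0,0],[0,0,0.3,0,0,0],[0,0,0,0,0,0]]]'

```text
clock: 4.03
eef_pos: [643.5, 97.2, 99.3]
tool_rot: [-1.571, -0.029, -0.144]
force: [0.6, 0.5, 0.5]
width: 0.0
```

```bash
python3 - <<'E'
from h import *
st();cam('wrist','w2.png')
E
```

```text
{'clock': np.float64(4.033), 'eef_pos': array([643.472,  97.207,  99.324]), 'tool_rot': array([-1.571, -0.029, -0.144]), 'force': array([0.62 , 0.491, 0.489]), 'width': np.float64(0.033), 'qpos': array([-0.427,  0.808,  0.394,  1.661, -0.416,  0.728,  0.019])}
```

View pics/w2.png

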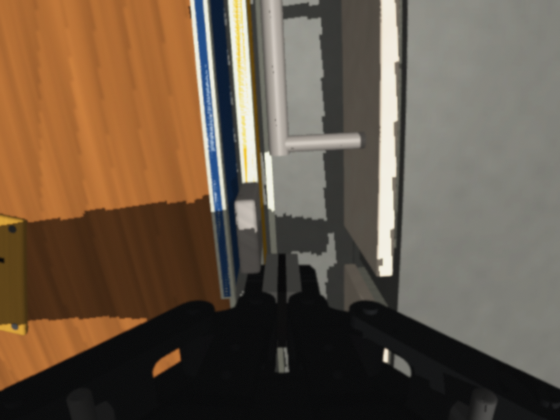

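```bash
python3 - <<'E'
from h import *
d=cam('wrist')
for n,u,v,z in[('tab L',245,200,116),('tab R',249,272,116),('tab R?',245,228,116),('door',247,100,80),('blue edge R',229,297,80),('handle',285,152,73),('front edge R',385,275,94)]:
    p=onz(d,u,v,z); print(n,p.round(1),w2c(p).round(1))
s=st()
E
```

```text
tab L [636.2 135.2 116. ] [-170.9   67.8]
tab R [632.7 106.5 116. ] [-171.3   38.8]
tab R? [634.3 124.6 116. ] [-171.6   57. ]
door [640.7 171.5  80. ] [-170.2  104.3]
blue edge R [615.1  77.6  80. ] [-185.8    8.2]
handle [654.1 145.6  73. ] [-154.1   79.9]
front edge R [692.   84.6  94. ] [-110.1   23.2]
{'clock': np.float64(4.133), 'eef_pos': array([643.601,  94.064,  99.571]), 'tool_rot': array([-1.573, -0.029, -0.147]), 'force': array([-0.317, -0.805,  0.502]), 'width': np.float64(0.317), 'qpos': array([-0.425,  0.807,  0.396,  1.663, -0.415,  0.727,  0.02 ])}
```

Request:
apply_moves --commands '[[[-0.25,0.08,-0.1,0,-0.4,0],[0,0,0.2,0,-0.3,0],[0,0,0.4,0,0,0],[0,0,0.3,0,0,0],[0,0,0.3,0,0,0],[0,0,0.2,0,0,0]]]'

```text
clock: 4.63
eef_pos: [636.5, 107.7, 97.5]
tool_rot: [-1.622, -0.026, -0.11]
force: [-3.4, -9.1, 3.3]
width: 0.3
```

```bash
python3 - <<'E'
from h import *
st()
E
```

```text
{'clock': np.float64(4.633), 'eef_pos': array([636.489, 107.7  ,  97.548]), 'tool_rot': array([-1.622, -0.026, -0.11 ]), 'force': array([-3.413, -9.12 ,  3.254]), 'width': np.float64(0.324), 'qpos': array([-0.489,  0.818,  0.427,  1.661, -0.379,  0.736, -0.014])}
```

Request:
apply_moves --commands '[[[0,0,-0.5,0,0,0],[0,-0.3,-0.6,0,0,0],[0,-0.9,0,0,0,0],[0,-0.3,0,0,0,0]]]' --claw 36

```text
clock: 4.97
eef_pos: [631.2, 67.5, 158.7]
tool_rot: [-1.626, -0.023, -0.114]
force: [0.5, 0.4, 1.0]
width: 36.0
```

```bash
sed -i 's/^CAB=.*/CAB=np.array([796.,50.]);CY=-5.3/' h.py; python3 - <<'E'
from h import *
st()
p,r=plan([637,-48,125],-5.3)
plan([637,-48,56],-5.3,pos=p,rot=r,step=25)
E
```

```text
{'clock': np.float64(4.967), 'eef_pos': array([631.167,  67.525, 158.681]), 'tool_rot': array([-1.626, -0.023, -0.114]), 'force': array([0.534, 0.414, 0.979]), 'width': np.float64(35.981), 'qpos': array([-0.456,  0.729,  0.465,  1.653, -0.334,  0.832,  0.013])}
4 rows to [637. -48. 125.] -5.3
[[[0.11,0.25,-0.7,0.16,-0.06,0.06],
[0.11,0.24,-0.7,0.16,-0.06,0.07],
[0.11,0.23,-0.71,0.16,-0.07,0.06],
[0.11,0.22,-0.72,0.15,-0.06,0.07]]]
3 rows to [637. -48.  56.] -5.3
[[[0.0,0.58,0.0,0.0,0.0,0.0],
[0.0,0.57,0.0,0.0,0.0,0.0],
[0.0,0.58,0.0,0.0,0.0,0.0]]]
```

Request:
apply_moves --commands '[[[0.11,0.2,-0.7,0.16,-0.06,0.06],[0.11,0.2,-0.7,0.16,-0.06,0.07],[0.11,0.2,-0.7,0.16,-0.07,0.06],[0.11,0.2,-0.6,0.15,-0.06,0.07],[0,0,0,0,0,0]]]'

```text
clock: 5.38
eef_pos: [648.4, -34.1, 136.4]
tool_rot: [-1.56, -0.017, -0.081]
force: [-0.7, -1.6, 0.6]
width: 36.1
```

```bash
python3 - <<'E'
from h import *
d=cam('wrist'); I=d['image']; st()
a=proj(d,[633,-93,68]);b=proj(d,[641,-5,68]);c=proj(d,[645,40,68]);print(a,b,c)
g=I.astype(int)
for v in range(20,240,30): print(v,[int(x) for x in g[v,225:345:4].mean(1)])
cv2.imwrite('pics/w3.png',I[:,:,::-1])
E
```

```text
{'clock': np.float64(5.433), 'eef_pos': array([648.817, -30.622, 136.829]), 'tool_rot': array([-1.558, -0.017, -0.079]), 'force': array([0.684, 0.651, 0.072]), 'width': np.float64(35.971), 'qpos': array([-0.207,  0.756,  0.374,  1.631, -0.373,  0.807,  0.251])}
[262.95116276 311.68783153] [262.23150531 182.97388126] [261.83997822 106.24677376]
20 [232, 222, 164, 54, 56, 130, 233, 173, 129, 130, 130, 131, 133, 131, 131, 131, 132, 132, 133, 130, 52, 48, 50, 50, 68, 70, 70, 70, 70, 66]
50 [226, 203, 182, 54, 55, 125, 233, 177, 132, 132, 134, 134, 135, 135, 134, 136, 137, 136, 134, 131, 126, 116, 50, 50, 50, 49, 44, 48, 30, 30]
80 [192, 226, 125, 130, 130, 129, 228, 184, 131, 131, 130, 132, 131, 132, 132, 134, 135, 135, 133, 133, 135, 133, 54, 52, 66, 68, 69, 69, 213, 235]
110 [160, 229, 124, 128, 128, 126, 228, 191, 127, 127, 128, 128, 127, 127, 128, 130, 129, 128, 127, 51, 48, 48, 48, 57, 67, 68, 68, 76, 232, 235]
140 [133, 229, 129, 122, 123, 121, 221, 198, 122, 123, 123, 123, 123, 123, 122, 122, 123, 124, 121, 47, 46, 47, 46, 62, 68, 68, 68, 137, 234, 234]
170 [123, 226, 145, 120, 105, 47, 116, 158, 171, 145, 130, 129, 128, 129, 127, 127, 127, 126, 125, 124, 123, 124, 122, 119, 95, 65, 69, 200, 233, 233]
200 [46, 91, 77, 45, 46, 44, 87, 121, 167, 143, 101, 117, 115, 115, 117, 117, 116, 116, 100, 44, 44, 43, 47, 68, 69, 68, 80, 231, 233, 206]
230 [47, 81, 87, 46, 45, 45, 57, 65, 66, 63, 46, 45, 44, 44, 43, 44, 44, 45, 44, 44, 44, 44, 56, 69, 69, 67, 115, 193, 197, 225]
```

View pics/w3.png

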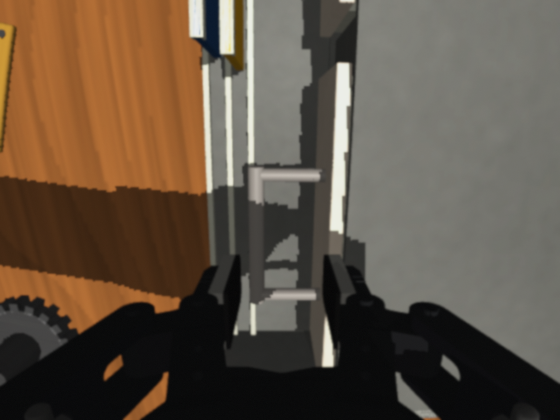

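Both doors' edges are now together at the top (190–245, 0–65), so the yellow one is fully behind the blue one. The handle bar is at column ≈257, with its posts at rows 175 and 295.

```bash
python3 - <<'E'
from h import *
d=cam('wrist')
a=onz(d,258,175,68);b=onz(d,256,295,68);print('posts',a.round(1),b.round(1),'yaw',np.degrees(np.arctan2(-(b-a)[0],-(b-a)[1])))
for n,u,v,z in[('yellow edge',232,65,80),('blue edge',207,50,80)]:print(n,onz(d,u,v,z).round(1),w2c(onz(d,u,v,z)).round(1))
m=(a+b)/2; st()
p,r=plan([m[0],m[1],110],-5.3)
plan([m[0],m[1],56],-5.3,pos=p,rot=r,step=25)
E
```

```text
posts [639.2   3.6  68. ] [630.1 -76.6  68. ] yaw 6.504979265625336
yellow edge [631.7  66.   80. ] [-165.1    0.7]
blue edge [619.2  74.8  80. ] [-178.3    8.4]
{'clock': np.float64(5.483), 'eef_pos': array([648.739, -27.683, 136.875]), 'tool_rot': array([-1.556, -0.017, -0.076]), 'force': array([-0.11 ,  0.566,  0.096]), 'width': np.float64(36.199), 'qpos': array([-0.21 ,  0.756,  0.372,  1.632, -0.373,  0.808,  0.251])}
1 rows to [634.7 -36.5 110. ] -5.3
[[[-0.35,0.66,-0.26,-0.17,0.19,0.19]]]
3 rows to [634.7 -36.5  56. ] -5.3
[[[0.0,0.45,0.0,0.0,0.0,0.0],
[0.0,0.45,0.0,0.0,0.0,0.0],
[0.0,0.45,0.0,0.0,0.0,0.0]]]
```

Request:
apply_moves --commands '[[[-0.35,0.5,-0.26,-0.17,0.19,0.19],[0,0,0,0,0,0]]]'

```text
clock: 5.65
eef_pos: [636.2, -32.2, 117.0]
tool_rot: [-1.567, -0.003, -0.09]
force: [-1.1, 0.0, -0.7]
width: 36.2
```

Request:
apply_moves --commands '[[[-0.04,0.5,-0.05,0,0,0],[0,0.5,0,0,0,0],[0,0.45,0,0,0,0],[0,0,0,0,0,0]]]'

```text
clock: 5.98
eef_pos: [640.9, -22.3, 61.0]
tool_rot: [-1.56, -0.012, -0.08]
force: [-1.4, -0.4, -1.1]
width: 36.3
```

Request:
apply_moves --commands '[[[0,0,0,0,0,0],[0,0,0,0,0,0],[0,0,0,0,0,0],[0,0,0,0,0,0]]]' --claw 2

```text
clock: 6.32
eef_pos: [634.2, -18.9, 61.8]
tool_rot: [-1.56, 0.004, -0.075]
force: [3.2, -2.5, -14.5]
width: 7.2
```

Request:
apply_moves --commands '[[[0,0,0,0,0,0],[0,0,0,0,0,0],[0,0.15,-0.3,0,0,0],[0,0.15,-0.1,0,0,0],[0,0,0,0,0,0]]]' --claw 36

```text
clock: 6.73
eef_pos: [638.7, -32.2, 55.7]
tool_rot: [-1.556, -0.008, -0.07]
force: [-1.0, 0.4, 0.5]
width: 35.9
```

Request:
apply_moves --commands '[[[0,0,0,0,0,0],[0,0,0,0,0,0],[0,0,0,0,0,0],[0,0,0,0,0,0]]]' --claw 2

```text
clock: 7.07
eef_pos: [633.4, -33.0, 56.2]
tool_rot: [-1.552, 0.003, -0.074]
force: [2.4, -0.1, -1.8]
width: 7.6
```

Request:
apply_moves --commands '[[[-0.3,0,0.01,0,0,0],[-0.5,0,0.01,0,0,0],[-0.5,0,0.01,0,0,0],[-0.5,0,0.01,0,0,0],[-0.5,0,0.01,0,0,0],[-0.5,0,0.01,0,0,0]]]'

```text
clock: 7.57
eef_pos: [538.6, -24.3, 56.1]
tool_rot: [-1.556, -0.035, -0.077]
force: [3.4, 1.9, -0.4]
width: 7.5
```

Following well (3.4 N). Pulling on to the stop.

Request:
apply_moves --commands '[[[-0.45,0,0.01,0,0,0],[-0.4,0,0.01,0,0.1,0],[-0.4,0,0.01,0,0,0],[-0.3,0,0,0,0,0],[-0.3,0,0,0,0,0],[-0.2,0,0,0,0,0]]]'

```text
clock: 8.07
eef_pos: [485.2, -17.9, 57.8]
tool_rot: [-1.557, -0.091, -0.086]
force: [11.4, -0.9, -3.2]
width: 7.3
```

Request:
apply_moves --commands '[[[-0.15,0,0,0,0,0],[-0.15,0,0,0,0,0],[-0.1,0,0,0,0,0]]]'

```text
clock: 8.32
eef_pos: [485.5, -17.9, 58.0]
tool_rot: [-1.558, -0.115, -0.089]
force: [2.5, 0.3, -0.9]
width: 7.6
```

Request:
apply_moves --commands '[[[0,0,0,0,0,0],[0,0,0,0,0,0],[0,-0.5,0,0,0,0],[0,-1,0,0,0,0.2],[0,-1,0,0,0,0.4],[0,-0.5,0,0,0,0.4]]]' --claw 40

```text
clock: 8.82
eef_pos: [469.1, -21.2, 177.1]
tool_rot: [-1.564, -0.013, -0.092]
force: [1.8, 0.3, -0.5]
width: 39.8
```

```bash
python3 - <<'E'
from h import *
st()
plan([413,-340,180],-5.3)
E
```

```text
{'clock': np.float64(8.817), 'eef_pos': array([469.102, -21.184, 177.092]), 'tool_rot': array([-1.564, -0.013, -0.092]), 'force': array([ 1.781,  0.337, -0.482]), 'width': np.float64(39.847), 'qpos': array([-0.528,  0.565,  0.769,  2.089, -0.62 ,  0.712,  0.555])}
9 rows to [ 413. -340.  180.] -5.3
[[[-0.07,-0.02,-0.9,-0.01,0.0,0.02],
[-0.07,-0.01,-0.9,-0.01,0.0,0.02],
[-0.07,-0.01,-0.9,-0.01,0.0,0.01],
[-0.08,-0.01,-0.89,-0.01,0.0,0.02],
[-0.07,-0.01,-0.9,-0.01,0.0,0.01],
[-0.08,-0.01,-0.89,-0.01,0.0,0.02],
[-0.07,-0.01,-0.9,-0.01,0.0,0.01],
[-0.08,-0.01,-0.89,0.0,0.0,0.02]]]
[[[-0.07,-0.02,-0.9,-0.01,0.0,0.01]]]
```

Request:
apply_moves --commands '[[[-0.07,-0.02,-0.9,0,0,0.02],[-0.07,0,-0.9,0,0,0.02],[-0.07,0,-0.9,0,0,0.02],[-0.07,0,-0.9,0,0,0.02]]]'

```text
clock: 9.15
eef_pos: [452.3, -157.7, 181.5]
tool_rot: [-1.565, -0.012, -0.063]
force: [0.1, -0.5, -0.9]
width: 40.0
```

```bash
python3 - <<'E'
from h import *
d=cam('wrist','w4.png');np.savez('w4.npz',R=d['R'],t=d['t'],K=d['K'],k1=d['k1']);st()
E
```

```text
{'clock': np.float64(9.2), 'eef_pos': array([ 451.032, -167.714,  182.679]), 'tool_rot': array([-1.573, -0.015, -0.074]), 'force': array([ 0.258, -6.788,  0.783]), 'width': np.float64(40.04), 'qpos': array([-0.202,  0.56 ,  0.744,  2.056, -0.581,  0.724,  0.837])}
```

Request:
apply_moves --commands '[[[-0.07,0,-0.9,0,0,0],[-0.07,0,-0.9,0,0,0],[-0.07,0,-0.9,0,0,0],[-0.07,0,-0.7,0,0,0],[-0.05,0,-0.4,0,0,0]]]'

```text
clock: 9.62
eef_pos: [424.3, -319.5, 182.1]
tool_rot: [-1.575, -0.012, -0.074]
force: [1.2, -0.3, 0.5]
width: 40.1
```

```bash
python3 - <<'E'
from h import *
d=cam('wrist','w5.png');np.savez('w5.npz',R=d['R'],t=d['t'],K=d['K'],k1=d['k1']);st()
a=cv2.imread('pics/w4.png');b=cv2.imread('pics/w5.png');cv2.imwrite('pics/w45.png',cv2.resize(np.vstack([a[:,:],b]),None,fx=.714,fy=.714))
E
```

```text
{'clock': np.float64(9.667), 'eef_pos': array([ 423.236, -322.988,  182.544]), 'tool_rot': array([-1.579, -0.012, -0.078]), 'force': array([-0.33 , -4.199,  0.942]), 'width': np.float64(39.804), 'qpos': array([ 0.141,  0.619,  0.71 ,  1.924, -0.563,  0.791,  1.087])}
```

View pics/w45.png

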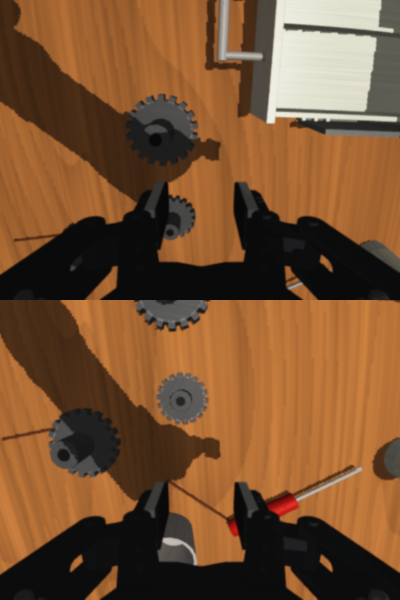

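```bash
cat >> h.py <<'E'
def load(f):
    z=np.load(f); return {k:(z[k] if k!='k1' else float(z[k])) for k in z}
E
python3 - <<'E'
from h import *
k=1/.714
d=load('w4.npz')
for n,u,v,z in[('panel top R front',265,123,94),('panel top up',277,2,94),('div front',284,28,44),('div back',393,32,44),('rwall front',275,113,68),('rwall back',380,118,68),('handle R end',222,60,68)]:
    p=onz(d,u*k,v*k,z);print(n,p.round(1),w2c(p).round(1))
d=load('w5.npz')
h=onz(d,181*k,101*k,45);print('hub',h.round(1),'disc',onz(d,182*k,98*k,12).round(1),'w4 hub',onz(load('w4.npz'),172*k,232*k,45).round(1))
st();p,r=plan([h[0],h[1],130],-5.3);plan([h[0],h[1],30],-5.3,pos=p,rot=r,step=30)
E
```

```text
panel top R front [ 515.7 -130.    94. ] [-262.5 -205.2]
panel top up [527.1 -26.6  94. ] [-260.7 -101.1]
div front [549.7 -38.9  44. ] [-237.  -111.2]
div back [674.6 -44.8  44. ] [-112.2 -105.6]
rwall front [ 532.8 -124.8   68. ] [-245.9 -198.4]
rwall back [ 649.  -136.2   68. ] [-129.2 -199. ]
handle R end [480.6 -69.9  68. ] [-303.  -148.6]
hub [ 408.3 -271.3   45. ] disc [ 407.4 -270.3   12. ] w4 hub [ 410.6 -271.    45. ]
{'clock': np.float64(9.667), 'eef_pos': array([ 423.236, -322.988,  182.544]), 'tool_rot': array([-1.579, -0.012, -0.078]), 'force': array([-0.33 , -4.199,  0.942]), 'width': np.float64(39.804), 'qpos': array([ 0.141,  0.619,  0.71 ,  1.924, -0.563,  0.791,  1.087])}
3 rows to [ 408.3 -271.3  130. ] -5.3
[[[-0.16,0.43,0.42,0.03,0.06,0.05],
[-0.16,0.44,0.42,0.03,0.06,0.04],
[-0.17,0.43,0.42,0.03,0.05,0.05]]]
4 rows to [ 408.3 -271.3   30. ] -5.3
[[[0.0,0.63,0.0,0.0,0.0,0.0],
[0.0,0.62,0.0,0.0,0.0,0.0],
[0.0,0.63,0.0,0.0,0.0,0.0],
[0.0,0.62,0.0,0.0,0.0,0.0]]]
```

Request:
apply_moves --commands '[[[-0.16,0.43,0.42,0.03,0.06,0.05],[-0.16,0.44,0.42,0.03,0.06,0.04],[-0.12,0.43,0.4,0.03,0.05,0.05],[0,0.3,0,0,0,0],[0,0,0,0,0,0],[0,0,0,0,0,0]]]' --claw 50

```text
clock: 10.17
eef_pos: [406.8, -276.4, 116.6]
tool_rot: [-1.577, 0.002, -0.103]
force: [0.5, -0.1, -0.0]
width: 50.0
```

```bash
python3 - <<'E'
from h import *
st();plan([408.5,-271,20],-5.3,step=20)
print(c2w(-185,-61),c2w(-185,-155))
E
```

```text
{'clock': np.float64(10.167), 'eef_pos': array([ 406.765, -276.389,  116.571]), 'tool_rot': array([-1.577,  0.002, -0.103]), 'force': array([ 0.548, -0.141, -0.006]), 'width': np.float64(49.999), 'qpos': array([ 0.128,  0.672,  0.622,  2.072, -0.678,  0.606,  1.12 ])}
5 rows to [ 408.5 -271.    20. ] -5.3
[[[0.01,0.48,0.03,0.01,-0.02,0.0],
[0.01,0.48,0.03,0.02,-0.03,-0.01],
[0.0,0.48,0.03,0.01,-0.02,0.0],
[0.01,0.49,0.03,0.02,-0.03,-0.01],
[0.0,0.48,0.03,0.01,-0.02,0.0]]]
[606.156325     6.34935209] [597.47348978 -87.24876954]
```

Request:
apply_moves --commands '[[[0.01,0.48,0.03,0,-0.02,0],[0.01,0.48,0.03,0,-0.03,0],[0,0.48,0.03,0,-0.02,0],[0,0.45,0.03,0,-0.03,0],[0,0.25,0.02,0,0,0],[0,0.1,0,0,0,0],[0,0,0,0,0,0]]]'

```text
clock: 10.75
eef_pos: [413.5, -277.4, 29.1]
tool_rot: [-1.586, -0.009, -0.094]
force: [0.6, 1.0, 0.6]
width: 50.0
```

Request:
apply_moves --commands '[[[-0.1,0.18,0.12,0.1,0,0.1],[0,0,0,0,0,0]]]'

```text
clock: 10.92
eef_pos: [410.7, -273.2, 22.7]
tool_rot: [-1.578, -0.002, -0.095]
force: [-0.5, -0.4, -0.3]
width: 49.9
```

Request:
apply_moves --commands '[[[0,0,0,0,0,0],[0,0,0,0,0,0],[0,0,0,0,0,0],[0,0,0,0,0,0]]]' --claw 15

```text
clock: 11.25
eef_pos: [410.1, -273.4, 24.2]
tool_rot: [-1.579, -0.002, -0.095]
force: [-0.5, -0.4, -3.3]
width: 22.0
```

```bash
python3 - <<'E'
from h import *
s=st();p=np.array(s['eef_pos']);p[2]=165
p,r=plan(p,None)
plan([606,6,165],-5.3,pos=p,rot=r)
E
```

```text
{'clock': np.float64(11.25), 'eef_pos': array([ 410.051, -273.436,   24.223]), 'tool_rot': array([-1.579, -0.002, -0.095]), 'force': array([-0.536, -0.414, -3.269]), 'width': np.float64(21.967), 'qpos': array([ 0.258,  0.808,  0.41 ,  2.11 , -0.85 ,  0.385,  1.266])}
4 rows to [ 410.1 -273.4  165. ] None
[[[0.0,-0.88,-0.01,0.0,0.0,0.0],
[0.0,-0.88,-0.01,0.0,0.0,0.0],
[0.0,-0.88,0.0,0.0,0.0,0.0],
[0.01,-0.88,-0.01,0.0,0.0,0.0]]]
10 rows to [606.   6. 165.] -5.3
[[[0.42,0.0,0.74,0.01,0.0,0.0],
[0.42,0.0,0.74,0.01,0.0,0.0],
[0.42,0.0,0.74,0.01,0.0,0.0],
[0.42,0.0,0.74,0.01,0.0,0.0],
[0.42,-0.01,0.74,0.01,0.0,0.0],
[0.42,0.0,0.74,0.01,-0.01,0.0],
[0.42,0.0,0.75,0.01,0.0,0.0],
[0.42,0.0,0.74,0.01,-0.01,0.01]]]
[[[0.43,-0.01,0.74,0.0,0.0,0.0],
[0.42,0.0,0.75,0.01,-0.01,0.01]]]
```

Request:
apply_moves --commands '[[[0,-0.4,0,0,0,0],[0,-0.8,0,0,0,0],[0,-0.88,0,0,0,0],[0,-0.88,0,0,0,0],[0,-0.5,0,0,0,0]]]'

```text
clock: 11.67
eef_pos: [406.7, -269.5, 162.5]
tool_rot: [-1.572, 0.011, -0.096]
force: [0.6, -0.2, -4.1]
width: 22.0
```

Request:
apply_moves --commands '[[[0.25,0,0.4,0,0,0],[0.42,0,0.7,0,0,0],[0.42,0,0.74,0,0,0],[0.42,0,0.74,0,0,0],[0.42,0,0.74,0,0,0],[0.42,0,0.74,0,0,0],[0.42,0,0.7,0,0,0],[0.35,0,0.4,0,0,0]]]'

```text
clock: 12.33
eef_pos: [555.5, -73.5, 166.7]
tool_rot: [-1.578, 0.002, -0.108]
force: [-0.5, -0.7, -5.2]
width: 21.9
```

```bash
python3 - <<'E'
from h import *
st();plan([606,6,165],-5.3)
E
```

```text
{'clock': np.float64(12.333), 'eef_pos': array([555.547, -73.545, 166.688]), 'tool_rot': array([-1.578,  0.002, -0.108]), 'force': array([-0.541, -0.682, -5.16 ]), 'width': np.float64(21.903), 'qpos': array([-0.39 ,  0.706,  0.763,  1.85 , -0.63 ,  0.847,  0.581])}
3 rows to [606.   6. 165.] -5.3
[[[0.35,0.01,0.7,0.03,-0.06,-0.01],
[0.35,0.01,0.7,0.03,-0.06,-0.01],
[0.35,0.01,0.71,0.02,-0.06,0.0]]]
```

Request:
apply_moves --commands '[[[0.35,0,0.7,0.03,-0.06,0],[0.35,0,0.6,0.03,-0.06,0],[0.2,0,0.4,0.02,-0.06,0],[0.05,0,0.1,0,0,0],[0,0,0,0,0,0]]]'

```text
clock: 12.75
eef_pos: [604.1, 7.8, 162.7]
tool_rot: [-1.568, 0.005, -0.079]
force: [-0.4, -0.4, -3.9]
width: 22.3
```

```bash
python3 - <<'E'
from h import *
d=cam('wrist','w6.png');s=st();p,r=plan([606,6,s['eef_pos'][2]],-5.3);plan([606,6,48],-5.3,pos=p,rot=r,step=22)
for n in('scene','side'): cam(n,n+'6.png')
a=cv2.imread('pics/w6.png');b=cv2.imread('pics/side6.png')[120:330,230:440]
cv2.imwrite('pics/c6.png',np.hstack([a,cv2.resize(b,(240,420)[:2]) ]))
E
```

```text
{'clock': np.float64(12.8), 'eef_pos': array([603.607,   7.472, 162.626]), 'tool_rot': array([-1.567,  0.006, -0.079]), 'force': array([-0.929,  0.467, -4.605]), 'width': np.float64(22.031), 'qpos': array([-0.493,  0.766,  0.753,  1.729, -0.644,  0.918,  0.452])}
1 rows to [606.    6.  162.6] -5.3
[[[0.06,0.0,-0.03,-0.04,0.15,-0.07]]]
6 rows to [606.   6.  48.] -5.3
[[[0.0,0.48,0.0,0.0,0.0,0.0],
[0.0,0.48,0.0,0.0,0.0,0.0],
[0.0,0.48,0.0,0.0,0.0,0.0],
[0.0,0.48,0.0,0.0,0.0,0.0],
[0.0,0.47,0.0,0.0,0.0,0.0],
[0.0,0.48,0.0,0.0,0.0,0.0]]]
```

View pics/c6.png

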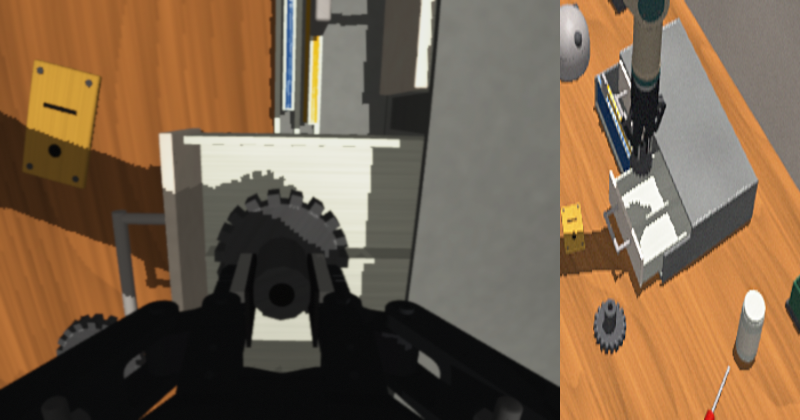

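The wrist view shows the gear held over the left bay. The drawer's left wall is at row ≈143, the divider at row ≈253 right of the gear, and both door edges lie beyond the wall. I'll check the bay centre before lowering.

```bash
python3 - <<'E'
from h import *
d=cam('wrist')
for n,u,v,z in[('lwall',250,146,68),('lwall2',390,149,68),('div',380,253,44),('panel in',203,200,94),('door Y edge',316,133,80)]:
    p=onz(d,u,v,z);print(n,p.round(1),w2c(p).round(1))
print(w2c(st()['eef_pos']))
E
```

```text
lwall [586.2  53.9  68. ] [-209.3  -15.5]
lwall2 [679.9  44.4  68. ] [-115.1  -16.3]
div [678.7 -40.7  44. ] [-108.4 -101.2]
panel in [556.1  25.4  94. ] [-236.6  -46.6]
door Y edge [629.7  59.5  80. ] [-166.5   -5.9]
{'clock': np.float64(12.95), 'eef_pos': array([603.069,   3.949, 163.583]), 'tool_rot': array([-1.569,  0.005, -0.084]), 'force': array([ 0.336,  0.242, -3.338]), 'width': np.float64(22.156), 'qpos': array([-0.491,  0.765,  0.756,  1.73 , -0.643,  0.917,  0.452])}
[-187.85213066  -63.67535045]
```

Request:
apply_moves --commands '[[[0.04,0.3,0.05,0,0.05,-0.05],[0,0.48,0,0,0,0],[0,0.48,0,0,0,0],[0,0.45,0,0,0,0],[0,0.35,0,0,0,0],[0,0.3,0,0,0,0],[0,0.1,0,0,0,0],[0,0,0,0,0,0]]]'

```text
clock: 13.62
eef_pos: [604.2, -7.0, 67.6]
tool_rot: [-1.57, -0.007, -0.109]
force: [-1.2, 2.0, 4.2]
width: 21.9
```

Force has risen by about 8 N and y has drifted 13 mm, so the disc rim is touching the divider top. I'll raise it, shift left and retry.

Request:
apply_moves --commands '[[[0,-0.4,0,0,0,0],[0,-0.1,0.3,0,-0.1,0],[0,0,0.1,0,0,0],[0,0,0,0,0,0],[0,0,0,0,0,0]]]'

```text
clock: 14.03
eef_pos: [606.3, 7.7, 89.7]
tool_rot: [-1.57, -0.009, -0.103]
force: [0.0, -0.2, -4.6]
width: 21.9
```

```bash
python3 - <<'E'
from h import *
s=st();print(w2c(s['eef_pos']));plan([*c2w(-187,-60),s['eef_pos'][2]],-5.3)
E
```

```text
{'clock': np.float64(14.033), 'eef_pos': array([606.266,   7.687,  89.658]), 'tool_rot': array([-1.57 , -0.009, -0.103]), 'force': array([ 0.015, -0.218, -4.575]), 'width': np.float64(21.856), 'qpos': array([-0.455,  0.852,  0.677,  1.783, -0.744,  0.77 ,  0.506])}
[-185.01472062  -59.65791654]
1 rows to [604.3   7.5  89.7] -5.3
[[[-0.05,0.0,-0.01,-0.01,-0.12,0.11]]]
```

Request:
apply_moves --commands '[[[0,0.25,0.03,0,0,0],[0,0.25,0.03,0,0,0],[0,0.2,0.03,0,-0.05,0.05],[0,0.1,0.02,0,0,0],[0,0,0,0,0,0]]]'

```text
clock: 14.45
eef_pos: [605.5, 12.8, 52.1]
tool_rot: [-1.571, -0.001, -0.098]
force: [0.2, 0.1, -5.0]
width: 21.9
```

Request:
apply_moves --commands '[[[0,0.12,-0.1,0,0,0],[0,0.08,0,0,0,0],[0,0.05,0,0,0,0],[0,0,0,0,0,0]]]'

```text
clock: 14.78
eef_pos: [608.3, 7.5, 44.8]
tool_rot: [-1.569, -0.007, -0.099]
force: [0.1, -0.8, -4.4]
width: 21.8
```

Request:
apply_moves --commands '[[[0,0.04,0,0,0,0],[0,0.04,0,0,0,0],[0,0,0,0,0,0]]]'

```text
clock: 15.03
eef_pos: [610.2, 7.0, 44.5]
tool_rot: [-1.567, -0.011, -0.1]
force: [-0.2, -0.5, -3.7]
width: 21.9
```

Request:
apply_moves --commands '[[[-0.05,0.1,0,0,0,0.05],[-0.05,0.1,0,0,0,0.05],[0,0,0,0,0,0]]]'

```text
clock: 15.28
eef_pos: [614.1, 6.6, 45.4]
tool_rot: [-1.563, -0.019, -0.1]
force: [-0.2, -0.5, -4.1]
width: 21.8
```

```bash
python3 - <<'E'
from h import *
s=st();print(np.round(s['tau'],1),np.round(s['qd'],3),w2c(s['eef_pos']));plan([607,6,40],-5.3)
d=cam('wrist','w7.png')
E
```

```text
{'clock': np.float64(15.283), 'eef_pos': array([614.11 ,   6.635,  45.369]), 'tool_rot': array([-1.563, -0.019, -0.1  ]), 'force': array([-0.166, -0.497, -4.142]), 'width': np.float64(21.832), 'qpos': array([-0.413,  0.91 ,  0.613,  1.787, -0.805,  0.692,  0.559])}
[ -0.2 -60.2  12.  -12.1  -0.1  -0.    0. ] [ 0.007 -0.035  0.007 -0.021  0.008  0.    -0.011] [-177.10719159  -59.98074021]
1 rows to [607.   6.  40.] -5.3
[[[-0.18,0.13,-0.03,-0.09,-0.08,0.22]]]
```

View pics/w7.png

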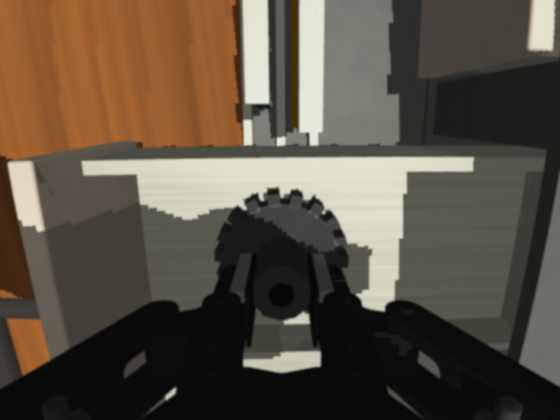

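Request:
apply_moves --commands '[[[-0.18,0.2,0,-0.09,-0.08,0.22],[-0.1,0.1,0,0,0,0.1],[0,0,0,0,0,0]]]'

```text
clock: 15.58
eef_pos: [613.7, 5.3, 42.8]
tool_rot: [-1.57, -0.013, -0.094]
force: [-1.5, 0.3, -4.2]
width: 21.7
```

Request:
apply_moves --commands '[[[-0.15,0.2,0,0,0,0.1],[-0.1,0.15,0,0,0,0.1],[0,0,0,0,0,0]]]'

```text
clock: 15.83
eef_pos: [617.7, 4.7, 40.8]
tool_rot: [-1.567, -0.024, -0.094]
force: [-0.7, 0.6, -4.1]
width: 21.9
```

Request:
apply_moves --commands '[[[-0.2,0.2,0,0,0,0.25],[-0.15,0.15,0,0,0,0.2],[0,0,0,0,0,0]]]'

```text
clock: 16.08
eef_pos: [618.3, 4.1, 38.6]
tool_rot: [-1.565, -0.014, -0.093]
force: [-0.3, 0.1, -4.6]
width: 21.9
```

Request:
apply_moves --commands '[[[-0.2,0.2,0,0,0,0.2],[-0.15,0.2,0,0,0,0.15],[0,0,0,0,0,0]]]'

```text
clock: 16.33
eef_pos: [621.8, 3.4, 38.5]
tool_rot: [-1.56, -0.019, -0.094]
force: [-0.4, -0.1, -4.7]
width: 21.7
```

```bash
python3 - <<'E'
from h import *
s=st();d=cam('wrist','w8.png');I=d['image']
C=cam('side','s8.png')
g=s['eef_pos']
for z in(8,20,44): print(z,proj(C,[g[0],g[1],z]).round(1), proj(d,[g[0],g[1]+32,z]).round(1))
a=C['image'][::,::][130:260,240:380,::-1]
cv2.imwrite('pics/c8.png',np.hstack([cv2.resize(a,(452,420),interpolation=cv2.INTER_CUBIC),I[:,80:420,::-1]]))
E
```

```text
{'clock': np.float64(16.333), 'eef_pos': array([621.832,   3.435,  38.499]), 'tool_rot': array([-1.56 , -0.019, -0.094]), 'force': array([-0.443, -0.101, -4.704]), 'width': np.float64(21.727), 'qpos': array([-0.398,  0.926,  0.605,  1.767, -0.808,  0.694,  0.568])}
8 [303.2 224.2] [272.7 189.9]
20 [303.4 222. ] [272.6 195. ]
44 [303.8 217.6] [272.2 207.8]
```

View pics/c8.png

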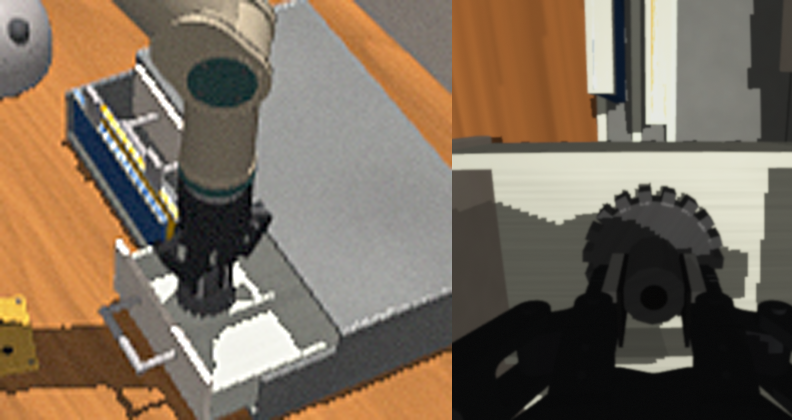

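Request:
apply_moves --commands '[[[-0.3,0.3,0,0,0,0.2]]]'

```text
clock: 16.52
eef_pos: [619.4, 3.6, 33.2]
tool_rot: [-1.559, -0.02, -0.094]
force: [3.7, 5.2, 69.6]
width: 22.0
```

Firm contact with the floor. I'll ease off, then release.

Request:
apply_moves --commands '[[[0,-0.05,0,0,0,0]]]'

```text
clock: 16.6
eef_pos: [620.1, 3.5, 36.4]
tool_rot: [-1.558, -0.022, -0.094]
force: [-2.5, 0.2, -5.4]
width: 22.1
```

Request:
apply_moves --commands '[[[0,0.07,0,0,0,0]]]'

```text
clock: 16.68
eef_pos: [621.1, 3.2, 34.2]
tool_rot: [-1.558, -0.024, -0.094]
force: [1.0, 0.1, -4.3]
width: 22.1
```

Request:
apply_moves --commands '[[[0,0,0,0,0,0],[0,0,0,0,0,0],[0,0,0,0,0,0]]]' --claw 42

```text
clock: 16.93
eef_pos: [617.8, 3.5, 30.5]
tool_rot: [-1.559, -0.016, -0.095]
force: [0.0, 2.4, 22.1]
width: 42.0
```

Request:
apply_moves --commands '[[[0,-0.3,0,0,0,0],[0,-0.8,0,0,0,0],[0,-1,0,0,0,0],[0,-1,0,0,0,0],[0,-0.6,0,0,0,0]]]'

```text
clock: 17.35
eef_pos: [604.9, 2.6, 169.7]
tool_rot: [-1.564, 0.016, -0.097]
force: [1.0, 0.0, -0.3]
width: 41.9
```

```bash
python3 - <<'E'
from h import *
s=st()
plan([490,210,185],27.-90,step=34)
plan([470,200,185],-5,step=34)
E
```

```text
{'clock': np.float64(17.35), 'eef_pos': array([604.904,   2.634, 169.715]), 'tool_rot': array([-1.564,  0.016, -0.097]), 'force': array([ 0.989,  0.003, -0.336]), 'width': np.float64(41.899), 'qpos': array([-0.485,  0.765,  0.762,  1.71 , -0.636,  0.949,  0.436])}
12 rows to [490. 210. 185.] -63.0
[[[-0.28,-0.02,0.41,0.0,0.96,-0.02],
[-0.31,-0.03,0.38,0.0,0.96,-0.02],
[-0.34,-0.03,0.35,0.0,0.96,-0.02],
[-0.37,-0.03,0.32,0.0,0.96,-0.02],
[-0.4,-0.03,0.29,0.0,0.96,-0.01],
[-0.42,-0.03,0.26,0.0,0.96,-0.02],
[-0.44,-0.03,0.22,0.0,0.96,-0.01],
[-0.46,-0.03,0.19,0.0,0.95,-0.02]]]
[[[-0.48,-0.03,0.14,0.0,0.96,-0.01],
[-0.48,-0.02,0.11,0.01,0.95,-0.02],
[-0.49,-0.03,0.06,0.0,0.96,-0.01],
[-0.5,-0.03,0.03,0.01,0.95,-0.02]]]
8 rows to [470. 200. 185.] -5
[[[-0.48,-0.04,0.57,-0.01,-0.01,-0.02],
[-0.48,-0.04,0.57,-0.01,-0.01,-0.02],
[-0.48,-0.04,0.58,-0.01,-0.01,-0.02],
[-0.48,-0.04,0.57,-0.01,-0.02,-0.02],
[-0.48,-0.04,0.58,-0.01,-0.01,-0.03],
[-0.47,-0.04,0.58,-0.01,-0.02,-0.02],
[-0.47,-0.04,0.58,-0.01,-0.01,-0.03],
[-0.48,-0.05,0.57,0.0,-0.02,-0.02]]]
```

Request:
apply_moves --commands '[[[-0.5,-0.04,0.55,0,0,0],[-0.55,-0.04,0.55,0,0,0],[-0.6,-0.04,0.55,0,0,0],[-0.6,-0.04,0.55,0,0,0],[-0.6,-0.04,0.55,0,0,0],[-0.6,-0.04,0.5,0,0,0],[-0.55,-0.04,0.45,0,0,0],[-0.4,0,0.3,0,0,0]]]'

```text
clock: 18.02
eef_pos: [436.4, 177.3, 181.3]
tool_rot: [-1.58, 0.023, -0.107]
force: [-0.3, 0.2, -1.0]
width: 41.9
```

```bash
cat > flag.py <<'E'
from h import *
s=st();d=cam('wrist','w9.png');I=d['image']
hsv=cv2.cvtColor(I,cv2.COLOR_RGB2HSV);m=cv2.inRange(hsv,(55,70,25),(90,255,255))
m=cv2.morphologyEx(m,cv2.MORPH_CLOSE,np.ones((9,9)))
for c in cv2.findContours(m,cv2.RETR_EXTERNAL,cv2.CHAIN_APPROX_NONE)[0]:
    if cv2.contourArea(c)<300: continue
    (u,v),wh,a=cv2.minAreaRect(c); B=cv2.boxPoints(((u,v),wh,a)); W=np.array([onz(d,*b,5)[:2] for b in B]);x,y,w,h=cv2.boundingRect(c)
    e=W[1]-W[0];f=W[2]-W[1]; L=e if np.linalg.norm(e)>np.linalg.norm(f) else f
    print('px',round(u),round(v),'bbox',x,y,w,h,'c',W.mean(0).round(1),'sides',np.linalg.norm(e).round(1),np.linalg.norm(f).round(1),'long deg',np.degrees(np.arctan2(L[1],L[0])).round(1)%180)
E
python3 flag.py
```

```text
{'clock': np.float64(18.017), 'eef_pos': array([436.406, 177.261, 181.329]), 'tool_rot': array([-1.58 ,  0.023, -0.107]), 'force': array([-0.333,  0.181, -1.015]), 'width': np.float64(41.897), 'qpos': array([-0.999,  0.604,  0.849,  2.05 , -0.636,  0.8  ,  0.132])}
px 263 61 bbox 218 20 90 83 c [429.1 288.7] sides 69.0 38.3 long deg 25.4
px 122 69 bbox 90 14 64 109 c [304.4 297.7] sides 52.1 91.3 long deg 82.9
```

```bash
python3 - <<'E'
from h import *
plan([429,288.7,110],-64.6,step=30)
E
```

```text
12 rows to [429.  288.7 110. ] -64.6
[[[-0.03,0.15,0.23,0.02,0.98,-0.02],
[-0.05,0.15,0.22,0.02,0.98,-0.02],
[-0.06,0.15,0.22,0.02,0.98,-0.02],
[-0.08,0.15,0.21,0.02,0.98,-0.02],
[-0.1,0.14,0.2,0.02,0.98,-0.02],
[-0.12,0.15,0.19,0.02,0.98,-0.02],
[-0.13,0.15,0.18,0.02,0.98,-0.02],
[-0.15,0.14,0.17,0.02,0.98,-0.02]]]
[[[-0.17,0.15,0.16,0.02,0.97,-0.02],
[-0.18,0.14,0.14,0.03,0.98,-0.02],
[-0.19,0.15,0.12,0.02,0.97,-0.03],
[-0.19,0.14,0.11,0.03,0.98,-0.02]]]
```

Request:
apply_moves --commands '[[[-0.03,0.15,0.23,0.02,0.98,-0.02],[-0.05,0.15,0.22,0.02,0.98,-0.02],[-0.06,0.15,0.22,0.02,0.98,-0.02],[-0.08,0.15,0.21,0.02,0.98,-0.02],[-0.1,0.14,0.2,0.02,0.98,-0.02],[-0.12,0.15,0.19,0.02,0.98,-0.02],[-0.13,0.15,0.18,0.02,0.98,-0.02],[-0.15,0.14,0.17,0.02,0.98,-0.02]]]' --claw 32

```text
clock: 18.73
eef_pos: [419.8, 251.8, 124.4]
tool_rot: [-1.6, 0.013, -0.817]
force: [-0.7, 0.3, -0.2]
width: 31.9
```

Request:
apply_moves --commands '[[[-0.17,0.15,0.16,0.02,0.97,-0.02],[-0.18,0.14,0.14,0.02,0.98,-0.02],[-0.19,0.15,0.12,0.02,0.97,-0.02],[-0.15,0.14,0.1,0.02,0.9,-0.02],[0,0,0,0,0,0]]]'

```text
clock: 19.15
eef_pos: [413.7, 285.5, 92.6]
tool_rot: [-1.611, -0.009, -1.168]
force: [-0.2, 0.0, 0.3]
width: 31.8
```

```bash
python3 - <<'E'
from h import *
st();plan([429,288.7,110],-64.6);plan([429,288.7,14],-64.6,step=24)
E
```

```text
{'clock': np.float64(19.15), 'eef_pos': array([413.652, 285.533,  92.577]), 'tool_rot': array([-1.611, -0.009, -1.168]), 'force': array([-0.241,  0.028,  0.264]), 'width': np.float64(31.82), 'qpos': array([-1.244,  0.903,  0.994,  2.024, -1.014,  0.878, -0.817])}
1 rows to [429.  288.7 110. ] -64.6
[[[0.08,-0.45,0.37,0.46,-0.46,0.1]]]
4 rows to [429.  288.7  14. ] -64.6
[[[0.01,0.49,0.12,0.12,-0.12,0.02],
[0.02,0.49,0.11,0.11,-0.11,0.03],
[0.02,0.49,0.1,0.12,-0.12,0.02],
[0.02,0.48,0.1,0.11,-0.11,0.03]]]
```

J5 (-1.01) is close to its -1.1 limit on this side. I'll take the equivalent half-turned grasp (yaw ≈115°) instead.

Request:
apply_moves --commands '[[[0.05,-0.6,0.3,0.3,-0.6,0],[0,-0.5,0.1,0,-0.98,0],[0,-0.03,0,0,-0.98,0],[0,-0.03,0,0,-0.98,0],[0,-0.03,0,0,-0.98,0],[0,-0.03,0,0,-0.98,0],[0,-0.03,0,0,-0.98,0],[0,-0.03,0,0,-0.98,0]]]'

```text
clock: 19.82
eef_pos: [425.9, 282.2, 140.0]
tool_rot: [-1.608, 0.004, -0.471]
force: [0.1, -0.4, -0.7]
width: 32.1
```

Request:
apply_moves --commands '[[[0,-0.03,0,0,-0.98,0],[0,-0.03,0,0,-0.98,0],[0,-0.03,0,0,-0.98,0],[0,-0.03,0,0,-0.98,0],[0,-0.03,0,0,-0.98,0],[0,-0.03,0,0,-0.98,0],[0,-0.03,0,0,-0.98,0],[0,-0.03,0,0,-0.98,0]]]'

```text
clock: 20.48
eef_pos: [422.6, 272.2, 147.4]
tool_rot: [-1.606, 0.041, 0.262]
force: [-1.0, -0.5, 0.1]
width: 32.3
```

```bash
python3 - <<'E'
from h import *
st();plan([429,288.7,120],115.4)
E
```

```text
{'clock': np.float64(20.483), 'eef_pos': array([422.555, 272.244, 147.432]), 'tool_rot': array([-1.606,  0.041,  0.262]), 'force': array([-0.956, -0.52 ,  0.072]), 'width': np.float64(32.259), 'qpos': array([-1.096,  0.673,  0.714,  1.975, -0.589,  0.768,  0.231])}
21 rows to [429.  288.7 120. ] 115.4
[[[0.01,0.03,0.02,-0.01,-0.96,-0.03],
[0.02,0.03,0.02,-0.01,-0.96,-0.03],
[0.02,0.03,0.02,-0.01,-0.95,-0.03],
[0.02,0.03,0.01,-0.01,-0.96,-0.03],
[0.02,0.03,0.01,-0.01,-0.95,-0.03],
[0.02,0.03,0.01,-0.01,-0.96,-0.03],
[0.02,0.03,0.01,-0.01,-0.95,-0.04],
[0.02,0.03,0.01,-0.01,-0.96,-0.04]]]
[[[0.02,0.03,0.01,0.0,-0.95,-0.03],
[0.02,0.03,0.0,-0.01,-0.96,-0.04],
[0.02,0.03,0.0,0.0,-0.95,-0.03],
[0.02,0.03,0.0,-0.01,-0.96,-0.04],
[0.02,0.03,0.0,0.0,-0.95,-0.03],
[0.02,0.03,0.0,-0.01,-0.96,-0.04],
[0.02,0.04,0.0,0.0,-0.95,-0.03],
[0.02,0.04,-0.01,-0.01,-0.96,-0.04]]]
[[[0.02,0.03,-0.01,0.0,-0.95,-0.03],
[0.02,0.04,-0.01,-0.01,-0.96,-0.04],
[0.02,0.03,-0.01,0.0,-0.95,-0.03],
[0.02,0.04,-0.01,-0.01,-0.96,-0.04],
[0.01,0.03,-0.02,0.0,-0.95,-0.03]]]
```

Joints are recovering towards mid-range, so I'll continue.

Request:
apply_moves --commands '[[[0.02,0.03,0.02,0,-0.96,-0.03],[0.02,0.03,0.02,0,-0.96,-0.03],[0.02,0.03,0.02,0,-0.96,-0.03],[0.02,0.03,0.02,0,-0.96,-0.03],[0.02,0.03,0.01,0,-0.96,-0.03],[0.02,0.03,0.01,0,-0.96,-0.03],[0.02,0.03,0.01,0,-0.96,-0.03],[0.02,0.03,0.01,0,-0.96,-0.03]]]'

```text
clock: 21.15
eef_pos: [422.7, 269.1, 135.0]
tool_rot: [-1.578, 0.048, 0.983]
force: [0.1, 0.2, 0.4]
width: 31.8
```

Request:
apply_moves --commands '[[[0.02,0.03,0,0,-0.96,-0.03],[0.02,0.03,0,0,-0.96,-0.03],[0.02,0.03,0,0,-0.96,-0.03],[0.02,0.03,0,0,-0.96,-0.03],[0.02,0.03,0,0,-0.96,-0.03],[0.02,0.03,0,0,-0.96,-0.03],[0.02,0.03,0,0,-0.96,-0.03],[0.02,0.03,0,0,-0.96,-0.03]]]'

```text
clock: 21.82
eef_pos: [421.4, 264.2, 122.1]
tool_rot: [-1.543, 0.032, 1.705]
force: [0.0, -0.5, 1.1]
width: 32.0
```

Request:
apply_moves --commands '[[[0.02,0.03,0,0,-0.96,-0.03],[0.02,0.03,0,0,-0.96,-0.03],[0.02,0.03,0,0,-0.96,-0.03],[0.02,0.03,0,0,-0.96,-0.03],[0.02,0.03,0,0,-0.9,-0.03]]]'

```text
clock: 22.23
eef_pos: [418.5, 261.1, 114.1]
tool_rot: [-1.527, 0.008, 2.151]
force: [-0.4, 0.7, 0.3]
width: 31.9
```

```bash
python3 - <<'E'
from h import *
st();plan([429,288.7,100],115.4)
E
```

```text
{'clock': np.float64(22.233), 'eef_pos': array([418.509, 261.1  , 114.064]), 'tool_rot': array([-1.527,  0.008,  2.151]), 'force': array([-0.422,  0.742,  0.336]), 'width': np.float64(31.909), 'qpos': array([-0.697,  0.61 ,  0.116,  2.02 , -0.111,  0.562,  1.645])}
2 rows to [429.  288.7 100. ] 115.4
[[[0.22,0.16,-0.31,-0.25,0.78,-0.06],
[0.24,0.17,-0.28,-0.25,0.78,-0.07]]]
```

Request:
apply_moves --commands '[[[0.25,0.16,-0.31,-0.25,0.7,-0.06],[0.26,0.16,-0.28,-0.25,0.5,-0.07],[0.1,0.1,-0.1,0,0,0],[0,0,0,0,0,0]]]'

```text
clock: 22.57
eef_pos: [429.1, 291.0, 94.6]
tool_rot: [-1.567, 0.002, 2.051]
force: [-0.7, 0.8, -0.0]
width: 32.1
```

```bash
python3 - <<'E'
from h import *
st();plan([429,288.7,14],115.4,step=22)
E
```

```text
{'clock': np.float64(22.567), 'eef_pos': array([429.129, 290.988,  94.559]), 'tool_rot': array([-1.567e+00,  2.000e-03,  2.051e+00]), 'force': array([-0.715,  0.8  , -0.019]), 'width': np.float64(32.138), 'qpos': array([-0.737,  0.655,  0.129,  2.001, -0.162,  0.499,  1.56 ])}
4 rows to [429.  288.7  14. ] 115.4
[[[-0.01,0.5,0.01,-0.01,0.11,-0.01],
[-0.01,0.5,0.0,-0.01,0.11,0.0],
[-0.01,0.51,0.01,-0.01,0.1,-0.01],
[-0.02,0.5,0.0,-0.02,0.11,0.0]]]
```

Request:
apply_moves --commands '[[[0,0.5,0,0,0.11,0],[0,0.5,0,0,0.11,0],[0,0.5,0,0,0.1,0],[0,0.35,0,0,0.1,0],[0,0,0,0,0,0]]]'

```text
clock: 22.98
eef_pos: [429.6, 286.7, 18.9]
tool_rot: [-1.564, 0.006, 2.025]
force: [-0.3, -1.0, 1.1]
width: 32.3
```

```bash
python3 - <<'E'
from h import *
st();plan([429,288.7,12],115.4,step=22)
E
```

```text
{'clock': np.float64(22.983), 'eef_pos': array([429.571, 286.654,  18.916]), 'tool_rot': array([-1.564,  0.006,  2.025]), 'force': array([-0.316, -0.972,  1.102]), 'width': np.float64(32.258), 'qpos': array([-0.708,  0.791,  0.095,  2.031, -0.192,  0.335,  1.565])}
1 rows to [429.  288.7  12. ] 115.4
[[[0.05,0.17,-0.01,-0.07,0.12,-0.06]]]
```

Request:
apply_moves --commands '[[[0.05,0.17,0,0,0.12,0]]]'

```text
clock: 23.07
eef_pos: [429.3, 287.4, 12.5]
tool_rot: [-1.564, 0.007, 2.014]
force: [-0.3, 0.0, 0.2]
width: 32.2
```

Request:
apply_moves --commands '[[[0,0,0,0,0,0],[0,0,0,0,0,0],[0,0,0,0,0,0],[0,0,0,0,0,0]]]' --claw 2

```text
clock: 23.4
eef_pos: [429.4, 287.0, 13.8]
tool_rot: [-1.564, 0.007, 2.017]
force: [0.8, 1.0, -0.4]
width: 8.7
```

Request:
apply_moves --commands '[[[0,-0.4,0,0,0,0],[0,-0.8,0,0,0,0],[0,-0.9,0,0,0,0],[0,-0.9,0,0,0,0],[0,-0.7,0,0,0,0]]]'

```text
clock: 23.82
eef_pos: [426.6, 286.0, 163.7]
tool_rot: [-1.553, 0.009, 2.018]
force: [0.4, 0.1, -1.6]
width: 8.4
```

```bash
python3 - <<'E'
from h import *
st();t=c2w(-183,-155);print(t);plan([*t,165],84.7,step=34)
E
```

```text
{'clock': np.float64(23.817), 'eef_pos': array([426.588, 285.989, 163.746]), 'tool_rot': array([-1.553,  0.009,  2.018]), 'force': array([ 0.383,  0.073, -1.629]), 'width': np.float64(8.404), 'qpos': array([-0.775,  0.545,  0.185,  1.952, -0.143,  0.676,  1.516])}
[599.46493918 -87.43351072]
13 rows to [599.5 -87.4 165. ] 84.7
[[[-0.79,0.0,0.01,-0.01,0.48,-0.01],
[-0.79,0.0,-0.02,-0.01,0.48,-0.01],
[-0.79,0.0,-0.06,-0.01,0.48,-0.01],
[-0.79,0.0,-0.09,-0.01,0.47,-0.01],
[-0.78,0.0,-0.12,-0.01,0.48,-0.01],
[-0.78,0.0,-0.15,-0.01,0.47,-0.01],
[-0.77,0.0,-0.18,-0.02,0.48,-0.01],
[-0.76,0.0,-0.22,-0.01,0.47,-0.01]]]
[[[-0.75,0.0,-0.25,-0.01,0.48,-0.02],
[-0.74,0.0,-0.28,-0.02,0.47,-0.01],
[-0.73,0.01,-0.31,-0.01,0.48,-0.02],
[-0.71,0.0,-0.34,-0.02,0.47,-0.01],
[-0.7,0.01,-0.36,-0.01,0.48,-0.02]]]
```

Request:
apply_moves --commands '[[[-0.5,0,0,0,0.48,0],[-0.79,0,0,0,0.48,0],[-0.79,0,-0.04,0,0.48,0],[-0.79,0,-0.07,0,0.47,0],[-0.78,0,-0.1,0,0.48,0],[-0.78,0,-0.14,0,0.47,0],[-0.77,0,-0.17,0,0.48,0],[-0.76,0,-0.2,0,0.47,0]]]'

```text
clock: 24.48
eef_pos: [529.7, 71.0, 178.5]
tool_rot: [-1.579, -0.003, 1.694]
force: [0.9, -0.0, -0.8]
width: 8.5
```

```bash
python3 - <<'E'
from h import *
st();t=c2w(-183,-155);plan([*t,170],84.7,step=34)
E
```

```text
{'clock': np.float64(24.483), 'eef_pos': array([529.667,  71.015, 178.469]), 'tool_rot': array([-1.579, -0.003,  1.694]), 'force': array([ 0.879, -0.018, -0.846]), 'width': np.float64(8.502), 'qpos': array([-0.355,  0.542,  0.254,  1.909, -0.205,  0.706,  1.713])}
6 rows to [599.5 -87.4 170. ] 84.7
[[[-0.69,0.03,-0.21,0.01,0.41,0.01],
[-0.68,0.04,-0.23,0.02,0.41,0.01],
[-0.68,0.04,-0.26,0.01,0.41,0.01],
[-0.66,0.03,-0.28,0.02,0.41,0.0],
[-0.66,0.04,-0.3,0.01,0.42,0.01],
[-0.64,0.03,-0.33,0.02,0.41,0.0]]]
```

Request:
apply_moves --commands '[[[-0.69,0.03,-0.21,0,0.41,0],[-0.68,0.04,-0.23,0,0.41,0],[-0.68,0.04,-0.26,0,0.41,0],[-0.66,0.03,-0.28,0,0.41,0],[-0.55,0.04,-0.3,0,0.42,0],[-0.4,0,-0.2,0,0.35,0],[0,0,0,0,0,0]]]'

```text
clock: 25.07
eef_pos: [598.1, -91.0, 176.0]
tool_rot: [-1.587, -0.0, 1.463]
force: [-0.3, 0.5, -1.1]
width: 8.4
```

```bash
python3 - <<'E'
from h import *
s=st();t=c2w(-183,-155);plan([*t,s['eef_pos'][2]],84.7);plan([*t,100],84.7,step=22)
print(w2c(s['eef_pos']))
d=cam('wrist','w10.png');C=cam('scene','sc10.png');S=cam('side','sd10.png')
print('right wall,div,floor px', [proj(d,[*c2w(-200,y),z]).round(0).tolist() for y,z in((-199,68),(-106,44),(-155,20))])
a=d['image'][:,:,::-1]; b=cv2.resize(S['image'][150:270,260:380,::-1],(240,240),interpolation=cv2.INTER_CUBIC);c=cv2.resize(C['image'][140:260,190:310,::-1],(240,180),interpolation=cv2.INTER_CUBIC)
cv2.imwrite('pics/c10.png',np.hstack([a,np.vstack([b,c])]))
E
```

```text
{'clock': np.float64(25.067), 'eef_pos': array([598.145, -90.965, 175.978]), 'tool_rot': array([-1.587, -0.   ,  1.463]), 'force': array([-0.296,  0.519, -1.125]), 'width': np.float64(8.444), 'qpos': array([-0.084,  0.638,  0.304,  1.727, -0.253,  0.799,  1.801])}
1 rows to [599.5 -87.4 176. ] 84.7
[[[0.09,0.0,-0.02,0.18,-0.17,0.0]]]
4 rows to [599.5 -87.4 100. ] 84.7
[[[0.02,0.47,0.0,0.05,-0.04,0.0],
[0.02,0.48,0.0,0.04,-0.04,0.0],
[0.03,0.47,0.0,0.05,-0.05,0.0],
[0.02,0.48,-0.01,0.04,-0.04,0.0]]]
[-183.98757962 -158.63854337]
right wall,div,floor px [[224.0, 185.0], [347.0, 177.0], [285.0, 172.0]]
```

View pics/c10.png

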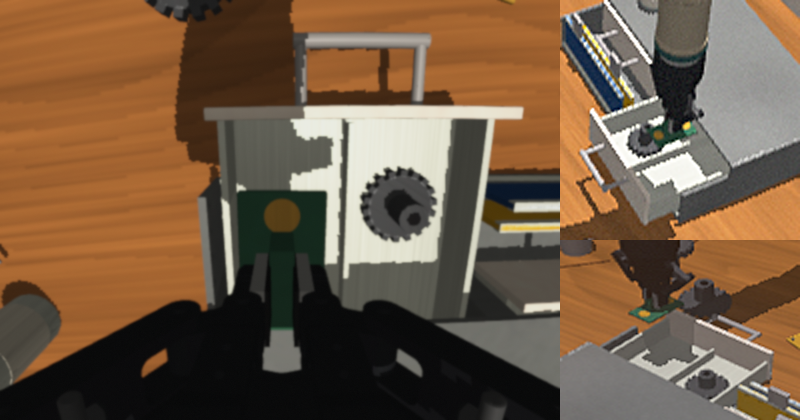

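The gear lies flat in the left compartment at (398,205), and the drawer is still fully out. The flag is held level over the right compartment, between the wall at column 224 and the divider at 345. Lowering now.

Request:
apply_moves --commands '[[[0.08,0.47,0,0.1,-0.08,0],[0.03,0.48,0,0.05,-0.05,0],[0.03,0.48,0,0.04,-0.05,0],[0.03,0.35,0,0,0,0],[0,0,0,0,0,0]]]'

```text
clock: 25.63
eef_pos: [596.9, -65.5, 104.3]
tool_rot: [-1.568, -0.013, 1.502]
force: [-0.2, -0.1, -1.8]
width: 8.6
```

```bash
python3 - <<'E'
from h import *
s=st();t=c2w(-183,-155);plan([*t,40],84.7,step=15)
print(w2c(s['eef_pos']))
E
```

```text
{'clock': np.float64(25.633), 'eef_pos': array([596.896, -65.501, 104.315]), 'tool_rot': array([-1.568, -0.013,  1.502]), 'force': array([-0.168, -0.077, -1.791]), 'width': np.float64(8.617), 'qpos': array([-0.084,  0.734,  0.249,  1.772, -0.287,  0.675,  1.832])}
5 rows to [599.5 -87.4  40. ] 84.7
[[[-0.11,0.32,-0.02,-0.01,0.05,0.03],
[-0.11,0.32,-0.02,-0.01,0.06,0.03],
[-0.11,0.32,-0.02,-0.01,0.05,0.03],
[-0.11,0.32,-0.02,0.0,0.06,0.03],
[-0.11,0.32,-0.03,-0.01,0.05,0.02]]]
[-187.58436364 -133.39839121]
```

Request:
apply_moves --commands '[[[-0.45,0.1,0,0,0.1,0.1],[0,0,0,0,0.1,0],[0,0,0,0,0,0]]]'

```text
clock: 25.88
eef_pos: [595.2, -79.8, 100.9]
tool_rot: [-1.567, -0.006, 1.49]
force: [0.4, 0.7, 0.5]
width: 8.7
```

```bash
python3 - <<'E'
from h import *
s=st();t=c2w(-183,-155);plan([*t,40],84.7,step=15)
print(w2c(s['eef_pos']))
E
```

```text
{'clock': np.float64(25.883), 'eef_pos': array([595.16 , -79.79 , 100.873]), 'tool_rot': array([-1.567, -0.006,  1.49 ]), 'force': array([0.39 , 0.677, 0.516]), 'width': np.float64(8.682), 'qpos': array([-0.067,  0.74 ,  0.254,  1.773, -0.286,  0.669,  1.84 ])}
5 rows to [599.5 -87.4  40. ] 84.7
[[[-0.04,0.3,-0.03,-0.01,0.03,0.01],
[-0.04,0.31,-0.02,-0.01,0.03,0.01],
[-0.04,0.3,-0.03,-0.01,0.02,0.02],
[-0.03,0.31,-0.02,-0.01,0.03,0.01],
[-0.04,0.3,-0.03,-0.01,0.02,0.02]]]
[-187.99253102 -147.78680642]
```

Request:
apply_moves --commands '[[[-0.1,0.35,-0.02,0,0.03,0],[-0.06,0.35,-0.02,0,0.03,0],[-0.04,0.3,0,0,0,0],[0,0.1,0,0,0,0]]]'

```text
clock: 26.22
eef_pos: [599.0, -88.7, 57.7]
tool_rot: [-1.575, -0.006, 1.484]
force: [0.6, 0.5, -1.4]
width: 8.8
```

Request:
apply_moves --commands '[[[0,0.3,0,0.05,0,0],[0,0.2,0,0.05,0,0]]]'

```text
clock: 26.38
eef_pos: [599.3, -88.9, 36.6]
tool_rot: [-1.567, -0.006, 1.484]
force: [-1.0, 0.7, -0.3]
width: 8.6
```

Request:
apply_moves --commands '[[[0,0.06,0,0,0,0]]]'

```text
clock: 26.47
eef_pos: [598.8, -88.7, 32.5]
tool_rot: [-1.565, -0.006, 1.484]
force: [0.6, 1.3, 6.1]
width: 8.4
```

Light contact at 6 N. Release and rise.

Request:
apply_moves --commands '[[[0,-0.02,0,0,0,0],[0,0,0,0,0,0],[0,0,0,0,0,0]]]' --claw 28

```text
clock: 26.72
eef_pos: [598.8, -88.4, 32.5]
tool_rot: [-1.564, -0.006, 1.484]
force: [1.0, 0.6, -0.1]
width: 27.7
```

Request:
apply_moves --commands '[[[0,-0.3,0,0,0,0],[0,-0.7,0,0,0,0],[0,-1,0,0,0,0],[0,-1,0,0,0,0],[0,-0.8,0,0,0,0],[0,-0.3,0,0,0,0]]]'

```text
clock: 27.22
eef_pos: [597.6, -89.5, 205.3]
tool_rot: [-1.559, -0.006, 1.483]
force: [1.1, -0.4, -0.8]
width: 28.1
```

Request:
apply_moves --commands '[[[0,0,0,0,0,0],[0,0,0,0,0,0]]]'

```text
clock: 27.38
eef_pos: [600.2, -90.1, 212.1]
tool_rot: [-1.57, -0.006, 1.483]
force: [-0.0, 0.4, -0.3]
width: 28.1
```

```bash
python3 - <<'E'
from h import *
st();d=cam('wrist','w11.png');I=d['image']
hsv=cv2.cvtColor(I,cv2.COLOR_RGB2HSV);m=cv2.inRange(hsv,(50,60,15),(95,255,255));m=cv2.morphologyEx(m,cv2.MORPH_CLOSE,np.ones((9,9)))
for c in cv2.findContours(m,0,cv2.CHAIN_APPROX_NONE)[0]:
    if cv2.contourArea(c)<150: continue
    B=cv2.boxPoints(cv2.minAreaRect(c));W=np.array([onz(d,*b,25) for b in B]);print(cv2.boundingRect(c),'flag cab',w2c(W.mean(0)).round(1),'sides',np.linalg.norm(W[1]-W[0]).round(1),np.linalg.norm(W[2]-W[1]).round(1))
# drawer panel: bright panel top; yellow door edge
y=cv2.inRange(hsv,(20,120,90),(32,255,255))
n,l,s,c=cv2.connectedComponentsWithStats(y)
for i in range(1,n):
    if s[i,4]>80: print('yellow',s[i].tolist(),c[i].round(),w2c(onz(d,s[i,0],c[i,1],80)).round(1))
# panel front top edge along column 300
col=I[80:140,300].astype(int).mean(1);print(col.astype(int)[::3])
for v in(107,):print('panel top px row',v,w2c(onz(d,300,v,94)).round(1))
E
```

```text
{'clock': np.float64(27.383), 'eef_pos': array([600.162, -90.078, 212.138]), 'tool_rot': array([-1.57 , -0.006,  1.483]), 'force': array([-0.022,  0.363, -0.32 ]), 'width': np.float64(28.144), 'qpos': array([-0.088,  0.605,  0.313,  1.669, -0.233,  0.905,  1.802])}
(261, 149, 42, 71) flag cab [-183.5 -155.7] sides 38.1 67.9
yellow [273, 205, 18, 13, 160] [282. 212.] [-172.4 -162.9]
[139 140 139 138 138 136 136 133  74 179 216 216 208 218 220 219 219 219
 211  91]
panel top px row 107 [-254.1 -143.3]
```

```bash
python3 - <<'E'
from h import *
d=cam('wrist');g=d['image'].astype(int).mean(2)
e=np.array([634.7,-36.5])-150*np.array([np.cos(np.radians(-5.5)),np.sin(np.radians(-5.5))])
print('expected handle at 150:',e.round(1),proj(d,[*e,68]).round(1))
for ex in(140,145,150):
    p=np.array([634.7,-36.5])-ex*np.array([np.cos(np.radians(-5.5)),np.sin(np.radians(-5.5))]);print(ex,proj(d,[*p,68]).round(1))
u=int(proj(d,[*e,68])[0])
for uu in(u-15,u,u+15): print(uu,g[20:75,uu].astype(int).tolist())
p=onz(d,398,205,45)
gm=cv2.inRange(cv2.cvtColor(d['image'],cv2.COLOR_RGB2HSV),(0,0,0),(180,255,110))
q=proj(d,[*c2w(-177,-61),32]);print('gear px expected',q.round())
E
```

```text
expected handle at 150: [485.4 -22.1] [355.2  43.1]
140 [354.6  56.8]
145 [354.9  50. ]
150 [355.2  43.1]
340 [98, 98, 100, 100, 100, 99, 98, 97, 95, 93, 92, 90, 89, 89, 88, 89, 90, 90, 90, 90, 89, 89, 88, 88, 92, 107, 124, 133, 142, 152, 159, 159, 151, 140, 129, 118, 101, 81, 70, 77, 87, 91, 91, 91, 92, 91, 90, 89, 89, 90, 90, 90, 90, 89, 89]
355 [98, 98, 100, 99, 99, 97, 96, 94, 92, 89, 88, 88, 88, 88, 87, 88, 88, 88, 88, 88, 88, 87, 86, 85, 88, 102, 118, 130, 139, 149, 157, 159, 153, 143, 133, 123, 108, 94, 88, 90, 91, 91, 91, 90, 90, 89, 87, 88, 88, 89, 88, 89, 88, 88, 88]
370 [98, 98, 99, 98, 97, 96, 93, 90, 88, 87, 86, 86, 86, 86, 87, 87, 87, 87, 87, 86, 87, 89, 91, 91, 92, 99, 112, 125, 135, 144, 152, 157, 155, 146, 137, 126, 114, 95, 72, 52, 43, 42, 42, 42, 42, 42, 42, 42, 42, 43, 43, 44, 44, 43, 41]
gear px expected [382. 194.]
```

The bar sits at row ≈50.5, which gives about 145 mm out against a limit of 143. That's too marginal, so I'll press the front panel out to its stop from inside the drawer, with tips at z≈78, above both parts.

Request:
apply_moves --commands '[[[0.4,0,0,0,0,0],[0.4,0.3,0,0,0,0],[0.3,0.6,0,0,0,0],[0,0.7,0,0,0,0],[0,0.7,0,0,0,0],[0,0.5,0,0,0,0],[0,0.2,0,0,0,0],[0,0,0,0,0,0]]]' --claw 0

```text
clock: 28.15
eef_pos: [594.7, -42.7, 75.2]
tool_rot: [-1.548, -0.006, 1.482]
force: [-0.1, -0.4, -0.2]
width: 0.1
```

```bash
python3 - <<'E'
from h import *
s=st();print(w2c(s['eef_pos']));plan([*c2w(-225,-112),80],84.7,step=20)
E
```

```text
{'clock': np.float64(28.15), 'eef_pos': array([594.677, -42.657,  75.24 ]), 'tool_rot': array([-1.548, -0.006,  1.482]), 'force': array([-0.146, -0.45 , -0.191]), 'width': np.float64(0.118), 'qpos': array([-0.122,  0.78 ,  0.246,  1.78 , -0.301,  0.642,  1.784])}
[-191.90312927 -110.85665635]
2 rows to [561.6 -40.7  80. ] 84.7
[[[-0.01,-0.05,0.41,-0.13,0.02,0.03],
[-0.02,-0.06,0.42,-0.13,0.02,0.04]]]
```

Request:
apply_moves --commands '[[[0,-0.06,0.3,-0.1,0,0],[0,-0.06,0.3,-0.1,0,0],[0,0,0.25,0,0,0],[0,0,0.2,0,0,0],[0,0,0.2,0,0,0],[0,0,0.2,0,0,0]]]'

```text
clock: 28.65
eef_pos: [543.5, -39.6, 81.2]
tool_rot: [-1.582, -0.003, 1.48]
force: [20.8, -2.1, -15.8]
width: 0.2
```

Request:
apply_moves --commands '[[[0,0,0.2,0,0,0],[0,0,0.2,0,0,0],[0,0,0.2,0,0,0]]]'

```text
clock: 28.9
eef_pos: [543.8, -40.2, 85.5]
tool_rot: [-1.634, 0.001, 1.48]
force: [12.8, -0.1, -8.8]
width: -0.4
```

The panel is stalled against its stop (13–21 N, no further travel). Back off, rise and verify.

Request:
apply_moves --commands '[[[0,0,-0.3,0,0,0],[0,-0.4,-0.3,0,0,0],[0,-1,0,0.2,0,0],[0,-1,0,0.3,0,0],[0,-1,0,0.3,0,0],[0,-0.4,0,0,0,0],[0,0,0,0,0,0],[0,0,0,0,0,0]]]'

```text
clock: 29.57
eef_pos: [562.4, -42.9, 248.9]
tool_rot: [-1.565, 0.002, 1.478]
force: [-0.0, 0.3, -0.9]
width: 0.3
```

```bash
python3 - <<'E'
from h import *
st();d=cam('wrist','w12.png');g=d['image'].astype(int).mean(2)
for ex in(140,145,150):
    p=np.array([634.7,-36.5])-ex*np.array([np.cos(np.radians(-5.5)),np.sin(np.radians(-5.5))]);q=proj(d,[*p,68]);print(ex,q.round(1))
u=int(q[0]);v0=max(0,int(q[1])-25);print(v0,g[v0:v0+55,u].astype(int).tolist())
hsv=cv2.cvtColor(d['image'],cv2.COLOR_RGB2HSV);m=cv2.morphologyEx(cv2.inRange(hsv,(50,60,15),(95,255,255)),cv2.MORPH_CLOSE,np.ones((9,9)))
for c in cv2.findContours(m,0,cv2.CHAIN_APPROX_NONE)[0]:
    if cv2.contourArea(c)>150: print('flag cab',w2c(onz(d,*cv2.minAreaRect(c)[0],25)).round(1),cv2.boundingRect(c))
q=proj(d,[*c2w(-180,-61),32]).astype(int);print('gear exp px',q)
x0,y0=q-60;k=cv2.inRange(hsv[max(0,y0):y0+120,x0:x0+120],(0,0,0),(180,255,105));n,l,s,c=cv2.connectedComponentsWithStats(k)
i=1+s[1:,4].argmax();print('dark blob',s[i],w2c(onz(d,c[i][0]+x0,c[i][1]+max(0,y0),32)).round(1))
E
```

```text
{'clock': np.float64(29.567), 'eef_pos': array([562.358, -42.879, 248.876]), 'tool_rot': array([-1.565,  0.002,  1.478]), 'force': array([-0.002,  0.336, -0.925]), 'width': np.float64(0.264), 'qpos': array([-0.207,  0.508,  0.355,  1.742, -0.21 ,  0.935,  1.711])}
140 [296.2 113.4]
145 [296.3 107.6]
150 [296.4 101.8]
76 [104, 102, 101, 98, 96, 94, 92, 92, 92, 93, 94, 93, 90, 82, 68, 48, 37, 37, 47, 71, 100, 121, 137, 151, 162, 166, 159, 149, 136, 121, 104, 97, 95, 95, 95, 94, 93, 93, 93, 93, 94, 93, 93, 92, 92, 91, 90, 88, 79, 60, 48, 42, 40, 39, 40]
flag cab [-191.7 -155.3] (225, 180, 37, 61)
gear exp px [330 222]
dark blob [   0    0  120  120 3131] [-155.5  -44.8]
```

```bash
python3 -c "
from h import *
print(finish_job())"
```

```text
the job is handed in; nothing more can be done
None
```

The job is handed in at about 29.6 s of the 70 s allowed; no verdict came back.

- **Yellow door:** I pushed it by its tab until it stalled against its stop, with about 9 N of resistance. In later pictures its edge sits behind the blue door's edge. I did not measure it again at the end.
- **Right drawer:** I pulled it out by the handle, but a check after placing the parts put it at only about 145 mm. I pressed the front panel out from inside until it stalled, and the handle bar then measured about 150 mm.
- **Gear:** it is in the left compartment, and the picture taken after I released it showed it lying flat. On the way down its rim caught the divider, so I raised it and lowered it again. When it reached the floor the wrist force touched 70 N, under the 120 N limit.
- **Flag:** it is in the right compartment. Its outline measured 38 x 68 mm after release (true size 40 x 70 mm), which fits lying flat. It was still in the compartment after the drawer was pressed out.

**Failed or missing checks:** the last automatic check of the gear mixed it up with shadows and gave no usable position. I did not re-measure the gear after the drawer's last few millimetres of travel. I also did not measure the blue door, the left drawer or the other items at the end. I saw nothing disturbed in the pictures I viewed, and the arm did not work near them. The scene and side cameras disagreed by about 10 mm sideways, so I relied on the wrist camera for close work.

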